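Unload the sample rotator and put its rotor back

ROBOT

A 6-joint arm with a two-finger parallel gripper is mounted at the origin on the work surface. World frame = base frame: x ahead of the robot, y to its left, z up, the work surface at z = 0. Lengths are in m, angles in degrees, forces in N, time in s.
With the tool pointing down it reaches from about 0.4 to 0.825 m from the base axis. Payload 7 kg.
Tool frame: the origin (TCP) lies at the very end of the fingers, on their centre line; the grasp point (between the pads) lies 19 mm behind it; z points along the fingers, y is the line along which they close (so a half turn about z gives the same grasp; the last joint's range is limited). The gripper opens to 88 mm and grips with 3 to 60 N. Pads are 19 mm wide; open, the fingers measure 130 mm over their backs; the gripper's body (78 mm by 193 mm) begins 47 mm behind the grasp point.
Start: joints at [-49.097, 20.546, 0.682, 0, -70.136, -16.507], TCP at [0.279, -0.615, 0.227] pointing down, gripper open.
Joint ranges: [-176.03, 176.03], [-82.01, 121.73], [-58.28, 71.71], [-173.87, 95.51], [-174.79, -0.11], [-173.66, 173.66]. Speed limits (degrees/s): [136.94, 136.94, 172.46, 180, 180, 180].

INTERFACE

Orientations are given as [roll, pitch, yaw] about the fixed x, y, z axes, in that order (R = Rz(yaw) Ry(pitch) Rx(roll)).
In Python, from plant import get_obs, snapshot, camera_params, close_job, boxes_of, cut_out, landmark_of gives the robot as it stands.
- The arm moves only by the shell command python3 -m inch 'ROWS' [OPENING]. ROWS is text: rows parted by semicolons, each of 6 numbers parted by spaces: the shift along the tool's x, y, z in units of 30 cm (1.0 is 30 cm), then the turn, a rotation vector about the tool's x, y, z in units of pi rad (1.0 is pi rad). A call has 1 to 10 rows; each row is the pose to reach, as a shift and turn from the pose commanded when the call began, along the tool's axes at that moment, turning the shorter way round; what a row does not reach only later rows make up. A row lasts 1/12 s, in which the tool goes at most 41.7 mm and 7.16 degrees, less where a joint would pass 70% of its speed; a pose out of reach is approached as far as the arm can. A call with a number of a shift or a turn outside -1 to 1 is refused whole. A call with a gripper value outside its range is refused whole. OPENING is the closure, from -1 (fully open) to 1 (shut), set as the call begins (- or left out, the last holds). The fingers move at their own pace and stop on an object; the grip force is fixed at half the most. Time passes only in rows, so rows that repeat a pose let the fingers close. It gives the time, the measured TCP pose, the force, the opening and the grip force at its end, in the units of the state.
- get_obs(): the state, without advancing time (a new reading comes with each control period).
- snapshot(name): name is "scene" or "top" or "wrist"; returns the picture (420x560x3 uint8, red, green, blue); there is no depth.
- camera_params(name): a dict with "mtx" (3x3 intrinsics, pixels), "rvec" (rotation vector, rad) and "tvec" (3), from world to camera coordinates, as OpenCV has them. Camera axes: x right, y down, z forward; pixel columns grow to the right and rows downward; lengths in m; the calibration is good to about 2 mm. The wrist camera is an equidistant fisheye: a pixel r from the principal point sees the ray r / f radians off the axis. A picture is of the moment at which its call begins: read the wrist's pose just before it. camera_params takes no time and is no camera call; for the wrist camera it gives the pose at the moment of the call.
- close_job(): hands the job in; it is judged then, once.
Trained networks look in the newest picture that a camera, given by its name, has taken for a name from the list of things; names that differ only in an ending like _2 or _b are one class to them, and where a whole thing is asked for, a point or a joint stands for the part that bears it (a point fixed in the world has none). Each returns a list of dicts, best first, with "p" (0 to 1); they miss things now and then, are a little off and sometimes report something else, mostly with a low value. They report only what shows in the picture. A call takes as long as a camera call. They do not tell look-alikes from the thing itself.
- boxes_of(camera, thing): "rect" ([left, top, width, height] in pixels, round what is visible of it).
- cut_out(camera, thing): "pixels" (420x560 bool, what is visible of it) and "rect" ([left, top, width, height] in pixels, round what is visible of it).
- landmark_of(camera, thing): "uv" ([column, row] in pixels: a listed point, or the origin of a listed thing).
The state is a dict: "clock": time; "joint_pos": joint angles; "qvel": joint speeds; "tau": joint torques, N m; "tool_pos": TCP position; "orientation": TCP orientation; "force": force on the tool from outside, world axes, zero at the start; "moment": the same for the moment, N m; "opening": finger opening in m; "gripper_force": force on a finger pad.
Only numpy, scipy, OpenCV 4.12 (cv2) and the standard library are available. Lean on these libraries where they do the work, as an engineer would, in place of code of your own. Each camera call takes 0.05 s, during which the arm holds its last target. There are 200 camera calls.

TASK

The overnight run is over: lift the loaded rotor out of the white rotator and lower it into the blue loading stand until both ends sit at the bottom of their slots. There, roll each sample tube sideways out of its spring clip, towards the orange jaw, never lifting the rotor by a tube, and lay it fully down in a free recess of the grey foam tray, its cap in the wide end. When all the tubes are in the tray, put the empty rotor back into the rotator, again with both ends at the bottom of their slots, and leave the other things on the bench alone.

Things in the scene. Friction and masses are not known exactly. Their poses are not given: they have to be found in the camera images.
- rotor: rotor: aluminium rail 278 mm long, 20 mm wide, 10 mm thick, along its y axis; origin at the rail's centre, z up; 0.5 kg empty, 0.9 kg loaded; starts in the rotator. A 14 mm square steel journal (axle end) sticks out at each end, from |y| = 139 to 170 mm. Four tube clips stand on it, tops at z = 50 mm; their plates (72 mm in x, 36 mm in y) reach up to z = 9 mm.
- rotor_grip (a point): point in the black grip block in the middle of the rotor, 24 mm above the rotor's origin; block 24 mm in x, 18 mm in y, from z = 5 to 35 mm. Grip it across the rotor's x, fingers down past the narrower rail; nothing else stands within 30 mm of it along y
- clip1 (a point): clip at y = -114 mm of the rotor: this point is on the axis of a clipped tube, which lies along the rotor's x, 28 mm above the rotor's origin. It is held at x = -28 and +28 mm (clip arms 12 mm wide); its middle is free for the fingers. On the -y side stand rigid black hooks with a lip over the tube, so a straight pull lifts the whole rotor
- clip2 (a point): the same at y = -50 mm. On the +y side of every clip stands an orange spring jaw hinged at its foot. Moving the tube 8 to 13 mm towards the rotor's +y, measured against the rotor, bends the jaw aside (about 4 N) and frees the tube from the black lip; then it lifts straight out
- clip3 (a point): the same at y = +50 mm. In the stand the rotor has 3 mm of play each way along y, so it may first slide along with the tube
- clip4 (a point): the same at y = +114 mm. There are 34 mm between neighbouring tubes
- rotor_end_a (a point): centre of the journal at the rotor's +y end, 149 mm from its origin, where it lies in a slotted plate
- rotor_end_b (a point): centre of the journal at the rotor's -y end, 149 mm from its origin
- stand_seat (a point): blue loading stand (fixed; base 110 by 356 mm, 8 mm thick): two upright slotted plates 14 mm thick, inner faces 284 mm apart. This point is where the origin of a seated rotor lies, 62 mm above the bench; y along the rotor, z up. Slots 17 mm wide, open at the top, mouths flared to about 34 mm; plate tops 20 mm above this point
- rotator_seat (a point): white rotator (fixed; base 150 by 450 mm, 30 mm high): two grey slotted plates like the stand's, 284 mm apart inside; drive housing 160 mm high from y = 176 to 221 mm. This point is where the origin of a seated rotor lies, 120 mm above the bench; y along the rotor, z up. Slots 17 mm wide, mouths flared to about 34 mm; plate tops 20 mm above this point. The rotor may go in either way round
- tube1: sample tube, sediment-tan, 120 mm long over all, body 30 mm in diameter, with a blue six-sided cap (33 mm across flats, 38 over corners) that keeps it from rolling; 50 to 95 g. Origin on its axis at mid-length; x along the axis towards the cap (bottom end at x = -60, cap from x = +40 to +60 mm). Three or four tubes are present; they start clipped in the rotor.
- tube2: sample tube, sediment-tan, 120 mm long over all, body 30 mm in diameter, with a blue six-sided cap (33 mm across flats, 38 over corners) that keeps it from rolling; 50 to 95 g. Origin on its axis at mid-length; x along the axis towards the cap (bottom end at x = -60, cap from x = +40 to +60 mm). Three or four tubes are present; they start clipped in the rotor.
- tube3: sample tube, sediment-tan, 120 mm long over all, body 30 mm in diameter, with a blue six-sided cap (33 mm across flats, 38 over corners) that keeps it from rolling; 50 to 95 g. Origin on its axis at mid-length; x along the axis towards the cap (bottom end at x = -60, cap from x = +40 to +60 mm). Three or four tubes are present; they start clipped in the rotor.
- tube4: sample tube, sediment-tan, 120 mm long over all, body 30 mm in diameter, with a blue six-sided cap (33 mm across flats, 38 over corners) that keeps it from rolling; 50 to 95 g. Origin on its axis at mid-length; x along the axis towards the cap (bottom end at x = -60, cap from x = +40 to +60 mm). Three or four tubes are present; they start clipped in the rotor.
- tray: loose dark grey foam tray, 144 mm (x) by 228 mm (y), 31 mm high, 1.5 kg; origin at the centre of its underside. Four recesses along x, at y = -84, -28, +28, +84 mm, of a tube's outline: 34 mm wide, 44 mm wide for the cap at the +x end, 125 mm long. A tube rests with its axis 24 mm up. A finger channel (|x| below 19 mm) runs along y through the whole tray, down to z = 3 mm
- nest1 (a point): recess of the tray: the point where the origin of a properly nested tube lies, 24 mm above the tray's underside; x along the recess towards its wider cap end
- nest2 (a point): recess of the tray: the point where the origin of a properly nested tube lies, 24 mm above the tray's underside; x along the recess towards its wider cap end
- nest3 (a point): recess of the tray: the point where the origin of a properly nested tube lies, 24 mm above the tray's underside; x along the recess towards its wider cap end
- nest4 (a point): recess of the tray: the point where the origin of a properly nested tube lies, 24 mm above the tray's underside; x along the recess towards its wider cap end
- blower: bystander: black rubber blower bulb with a red nozzle, 66 mm wide, 136 mm high; origin at the centre of its underside
- dropper: bystander: small white dropper bottle, 40 mm wide, 100 mm high; origin at the centre of its underside
- jar: bystander: orange lidded jar, 64 mm wide, 68 mm high; origin at the centre of its underside
Mind the look-alikes: they are no part of the job. Leave any purple look-alike of the tube2 alone. What is shaped like the tube4 but pink is not meant.

How it is judged:
By the outcome, as a careful person would: the job done as asked, in the order asked, and still so for the second after the job is handed in, with the robot touching nothing.
Of tube1, tube2, tube3, tube4 only 3 to 4 are there at a start; the rules pass over those that are not, and their reading is None.
At some moment in a run one of tray may be knocked a few centimetres aside while the robot is not near it.
Once in a run the grip may slacken for a moment while it holds something.
It also fails if it takes over 210 s, if anything falls off the work surface, if the arm or the gripper's body presses on something with over 40 N, if the wrist force passes 120 N, or if a joint passes its speed limit or range.

## Working session

There is one attempt and no reset: what is moved stays moved. The work goes in short steps, Python scripts to look and compute and a shell command to move; the robot and the scene stay as the last step left them, time stands still between calls to the robot, and variables do not carry over. Pictures are saved under pics/ and viewed, at most 14 in all, crops included, and the job is handed in when it is done.

```bash
ls; mkdir -p pics
cat > h.py <<'E'
import numpy as np, cv2
from plant import *
from scipy.spatial.transform import Rotation as R
def save(n,img,crop=None,s=1):
    if crop: x,y,w,h=crop; img=img[y:y+h,x:x+w]
    img=cv2.resize(img,None,fx=s,fy=s,interpolation=cv2.INTER_CUBIC)
    cv2.imwrite('pics/'+n+'.png',img[:,:,::-1])
def ray(cam,uv,P=None):
    P=P or camera_params(cam); K=np.array(P['mtx']); Rm=cv2.Rodrigues(np.array(P['rvec'],float))[0]; t=np.array(P['tvec']).ravel()
    x=(uv[0]-K[0,2])/K[0,0]; y=(uv[1]-K[1,2])/K[1,1]
    if cam=='wrist':
        r=np.hypot(x,y); d=np.array([x/r*np.sin(r),y/r*np.sin(r),np.cos(r)]) if r>1e-9 else np.array([0,0,1.])
    else: d=np.array([x,y,1.])
    d=Rm.T@d; return -Rm.T@t, d/np.linalg.norm(d)
def atz(cam,uv,z,P=None):
    o,d=ray(cam,uv,P); return o+d*(z-o[2])/d[2]
def tri(rays):
    A=sum(np.eye(3)-np.outer(d,d) for o,d in rays); b=sum((np.eye(3)-np.outer(d,d))@o for o,d in rays)
    X=np.linalg.solve(A,b); return X,[np.linalg.norm((np.eye(3)-np.outer(d,d))@(X-o)) for o,d in rays]
def proj(cam,X,P=None):
    P=P or camera_params(cam); K=np.array(P['mtx']); Rm=cv2.Rodrigues(np.array(P['rvec'],float))[0]; c=Rm@np.array(X)+np.array(P['tvec']).ravel()
    if cam=='wrist':
        th=np.arctan2(np.hypot(c[0],c[1]),c[2]); r=np.hypot(c[0],c[1]); q=c[:2]/r*th
    else: q=c[:2]/c[2]
    return K[:2,:2]@q+K[:2,2]
E
python3 - <<'E'
from h import *
print(get_obs())
for c in ['scene','top','wrist']:
    save(c+'0',snapshot(c)); P=camera_params(c); o,d=ray(c,(280,210)); print(c,np.round(P['mtx'],1).tolist(),o.round(3),d.round(3))
a=[cv2.imread(f'pics/{c}0.png') for c in ['scene','top']]
names=['rotor','rotor_grip','clip1','rotor_end_a','stand_seat','rotator_seat','tube1','tray','nest1','blower','dropper','jar']
for c in ['scene','top']:
    for n in names:
        try:print(c,n,[(np.round(d['uv']).tolist(),round(d['p'],2)) for d in landmark_of(c,n)])
        except Exception as e: print(c,n,e)
print(get_obs()['clock'])
E
```

```text
pics
{'clock': 0.0, 'joint_pos': array([-4.90972256e+01,  2.05903311e+01,  6.35256187e-01, -2.05461238e-02,
       -7.01356763e+01, -1.65059277e+01]), 'qvel': array([-0.1302164 ,  0.01788993,  0.05209284, -0.02041159,  0.09303704,
       -0.06725256]), 'tau': array([-1.62655720e-03, -5.82706690e+01,  2.93062806e+01,  6.99741706e+00,
        6.79110046e-03, -1.65055826e-04]), 'tool_pos': array([ 0.27858502, -0.61430511,  0.22564507]), 'orientation': array([ 1.79907501e+02, -7.26737851e-03, -1.55610144e+02]), 'force': array([-0.83276822, -0.37629816, -0.32569894]), 'moment': array([-0.00483936,  0.07438231,  0.01864231]), 'gripper_force': 0.0, 'opening': 0.08802477670442224}
scene [[513.0, 0.0, 279.3], [0.0, 513.0, 206.1], [0.0, 0.0, 1.0]] [1.439 0.147 1.264] [-0.623 -0.066 -0.779]
top [[489.1, 0.0, 280.4], [0.0, 489.1, 206.3], [0.0, 0.0, 1.0]] [0.394 0.028 1.747] [ 0.078  0.02  -0.997]
wrist [[325.2, 0.0, 274.0], [0.0, 325.2, 210.0], [0.0, 0.0, 1.0]] [ 0.204 -0.647  0.385] [ 0.266  0.14  -0.954]
scene rotor [([196.0, 248.0], 0.86)]
scene rotor_grip [([197.0, 238.0], 0.74), ([175.0, 23
[... 911 characters left out ...]
.74), ([315.0, 164.0], 0.64), ([364.0, 164.0], 0.6), ([213.0, 199.0], 0.58)]
top rotor_end_a [([315.0, 164.0], 0.74), ([303.0, 166.0], 0.72), ([394.0, 163.0], 0.65)]
top stand_seat [([342.0, 219.0], 0.69), ([249.0, 192.0], 0.52)]
top rotator_seat [([346.0, 167.0], 0.95), ([348.0, 167.0], 0.18)]
top tube1 [([383.0, 161.0], 0.89), ([366.0, 163.0], 0.76), ([426.0, 220.0], 0.71), ([249.0, 257.0], 0.57), ([313.0, 166.0], 0.52)]
top tray [([224.0, 200.0], 0.63)]
top nest1 [([197.0, 204.0], 0.9), ([213.0, 197.0], 0.79), ([246.0, 192.0], 0.78), ([226.0, 197.0], 0.69)]
top blower [([155.0, 252.0], 0.59)]
top dropper [([255.0, 146.0], 0.51)]
top jar [([403.0, 284.0], 0.8), ([344.0, 219.0], 0.16)]
1.35
```

Run:
```python
import cv2,numpy as np
a=cv2.imread('pics/scene0.png')[110:350,90:460]; b=cv2.imread('pics/top0.png')[110:320,120:460]
cv2.imwrite('pics/sc.png',cv2.resize(a,(800,519),interpolation=2)); cv2.imwrite('pics/tc.png',cv2.resize(b,(800,494),interpolation=2))
```

```text
(no output)
```

View pics/sc.png

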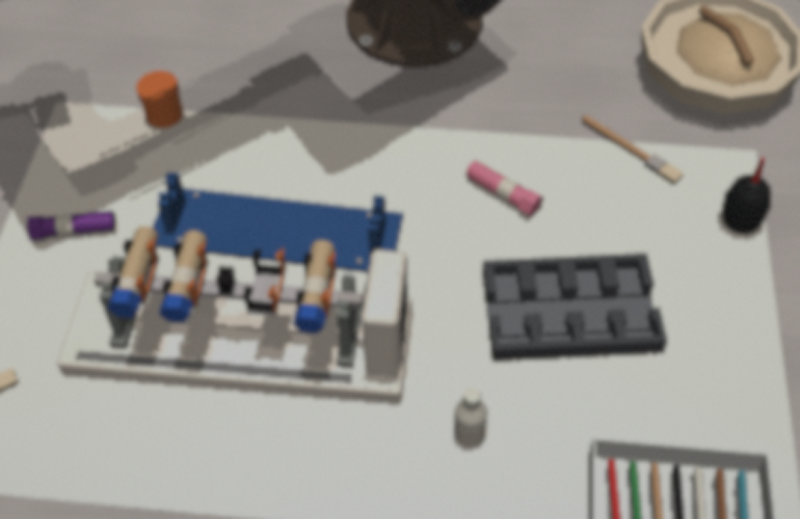

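View pics/tc.png

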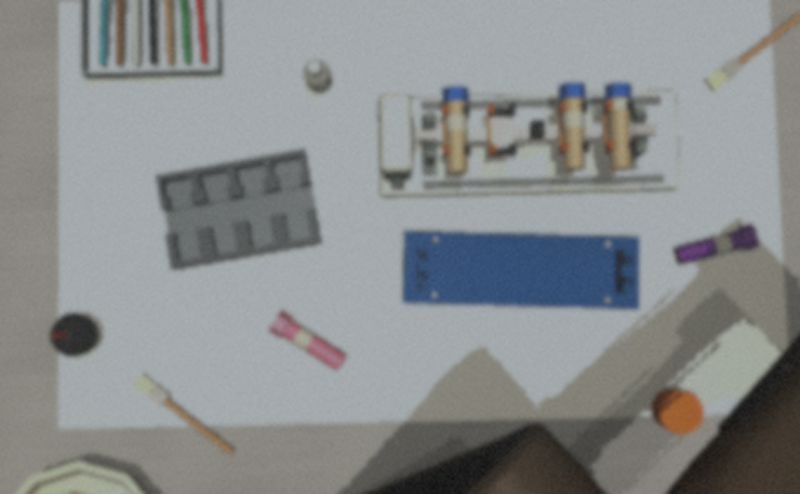

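Scene crop: three tan tubes with blue caps stand in the rotor at about (137,270), (185,275) and (317,285). The third clip, at (268,280), is empty. The pink one (505,188) and the purple one (72,223) lie on the bench and are look-alikes, so I leave them alone. The orange jaws are on the world +y side, and the caps and wide tray ends face +x.

Run:
```python
from h import *
def T(n,a,b):
    X,e=tri([ray('scene',a),ray('top',b)]); print(n,X.round(4),np.round(np.max(e),4))
T('grip',(197,238),(346,168))
T('clip1',(152,235),(386,163)); T('clip2',(175,233),(364,164)); T('clip3',(212,239),(336,166)); T('clip4',(238,238),(315,164))
T('enda',(249,246),(303,166));T('endb',(140,242),(394,163));T('stand',(218,203),(342,219))
T('rotator',(194,243),(346,167))
T('tray',(353,257),(224,200))
for a,b in zip([(322,248),(341,246),(364,248),(387,250)],[(246,192),(226,197),(213,197),(197,204)]): T('nest',a,b)
for c,uv,z in [('top',(155,252),.0),('top',(255,146),0),('top',(403,284),0)]: print(atz(c,uv,z).round(3))
# tray & stand corners in top crop (scale 340/800)
s=340/800
for n,z,pts in [('tray',.031,[(157,177),(305,150),(321,241),(171,268)]),('stand',.008,[(405,231),(638,236),(638,308),(404,301)]),('rotbase',.03,[(379,93),(678,92),(677,188),(380,196)])]:
    q=np.array([atz('top',(120+x*s,110+y*s),z)[:2] for x,y in pts]); r=cv2.minAreaRect(q.astype(np.float32)*1000); print(n,q.round(3).tolist(),r)
```

```text
grip [ 0.6544 -0.1626  0.1342] 0.0002
clip1 [ 0.6644 -0.2879  0.1457] 0.0052
clip2 [ 0.6618 -0.218   0.1599] 0.0005
clip3 [ 0.6598 -0.1243  0.1424] 0.0045
clip4 [ 0.6647 -0.0527  0.1632] 0.0057
enda [ 0.6652 -0.0196  0.1316] 0.0003
endb [ 0.6695 -0.3235  0.1152] 0.0024
stand [ 0.4872 -0.1444  0.0838] 0.0044
rotator [ 0.6609 -0.1679  0.1192] 0.0037
tray [ 0.573   0.2694 -0.0183] 0.0035
nest [0.593  0.1787 0.0454] 0.0009
nest [0.5778 0.2412 0.0431] 0.0092
nest [0.5786 0.2974 0.041 ] 0.0008
nest [0.5582 0.3642 0.0102] 0.005
[0.391 0.513 0.   ]
[0.765 0.148 0.   ]
[ 0.258 -0.364  0.   ]
tray [[0.624, 0.391], [0.659, 0.167], [0.521, 0.145], [0.486, 0.371]] ((572.7017211914062, 268.9625244140625), (139.75140380859375, 228.36080932617188), 8.878140449523926)
stand [[0.535, 0.019], [0.519, -0.332], [0.411, -0.327], [0.429, 0.023]] ((472.83282470703125, -154.0474395751953), (351.9233093261719, 108.3732681274414), 87.35887145996094)
rotbase [[0.744, 0.053], [0.733, -0.396], [0.588, -0.388], [0.587, 0.056]] ((662.2373657226562, -170.42279052734375), (449.8404846191406, 156.7127227783203), 89.23261260986328)
```

```bash
cat >> h.py <<'E'
def go(p,yaw,roll=180,pitch=0):
    o=get_obs(); Rc=R.from_euler('xyz',o['orientation'],degrees=True); Rt=R.from_euler('xyz',[roll,pitch,yaw],degrees=True)
    d=Rc.inv().apply(np.array(p)-o['tool_pos']); rv=(Rc.inv()*Rt).as_rotvec()
    print('GO',np.round(d/.3,4),np.round(rv/np.pi,4),'rows>=',int(np.ceil(max(np.linalg.norm(d)/.0417,np.degrees(np.linalg.norm(rv))/7.16))),'from',o['tool_pos'].round(4),o['orientation'].round(2))
def st():
    o=get_obs(); print('t',round(o['clock'],2),'p',o['tool_pos'].round(4),'rpy',o['orientation'].round(2),'F',o['force'].round(1),'open',round(o['opening'],4),'gf',round(o['gripper_force'],1))
E
python3 - <<'E'
from h import *
go((.655,-.165,.36),-90.)
E
python3 -m inch '0 0 0 0 0 0'
```

```text
GO [-1.7613  0.8472 -0.4448] [-0.     -0.     -0.3645] rows>= 15 from [ 0.2788 -0.6147  0.2266] [-180.    -0.  -155.6]
clock: 1.43
tool_pos: [0.2788, -0.6147, 0.2266]
orientation: [-180.0, 0.0, -155.6]
force: [0.8, 0.3, -0.3]
opening: 0.0875
gripper_force: 0.0
```

```bash
r='x'; python3 -m inch '-0.9 0.42 -0.44 0 0 0;-0.9 0.42 -0.44 0 0 0;-0.9 0.42 -0.44 0 0 0;-0.9 0.42 -0.44 0 0 0;-0.9 0.42 -0.44 0 0 0;-0.9 0.42 -0.44 0 0 0;-0.9 0.42 -0.44 0 0 0;-0.9 0.42 -0.44 0 0 0;-0.9 0.42 -0.44 0 0 0' | tail -5 | head -2
python3 -m inch '-0.861 0.427 0 0 0 -0.3645;-0.861 0.427 0 0 0 -0.3645;-0.861 0.427 0 0 0 -0.3645;-0.861 0.427 0 0 0 -0.3645;-0.861 0.427 0 0 0 -0.3645;-0.861 0.427 0 0 0 -0.3645;-0.861 0.427 0 0 0 -0.3645;-0.861 0.427 0 0 0 -0.3645;-0.861 0.427 0 0 0 -0.3645;-0.861 0.427 0 0 0 -0.3645'
cat > look.py <<'E'
import sys
from h import *
def look(names,save_as=None):
    P=camera_params('wrist'); im=snapshot('wrist')
    if save_as: save(save_as,im)
    out={}
    for n in names: out[n]=[(d['uv'],d['p']) for d in landmark_of('wrist',n) if d['p']>.3]
    return P,out
E
python3 - <<'E'
from look import *
import pickle
P,o=look(['rotor_grip','clip1','rotor_end_a','stand_seat','rotator_seat','tube1'],'w1')
pickle.dump((P,o),open('w1.pkl','wb'))
zz=dict(rotor_grip=.144,clip1=.148,rotor_end_a=.12,stand_seat=.062,rotator_seat=.12,tube1=.148)
for n in o:
    for uv,p in o[n]: print(n,np.round(uv),round(p,2),atz('wrist',uv,zz[n],P).round(4))
st()
E
```

```text
tool_pos: [0.4765, -0.3855, 0.362]
orientation: [-179.8, 0.2, -155.4]
clock: 3.02
tool_pos: [0.6554, -0.1643, 0.3578]
orientation: [179.9, -0.0, -89.6]
force: [-1.1, -0.0, 0.1]
opening: 0.0877
gripper_force: 0.0
rotor_grip [267. 176.] 0.64 [ 0.6636 -0.1699  0.144 ]
clip1 [268. 135.] 0.84 [ 0.6627 -0.218   0.148 ]
clip1 [267. 217.] 0.84 [ 0.6634 -0.1205  0.148 ]
clip1 [264.  76.] 0.76 [ 0.6678 -0.2853  0.148 ]
clip1 [266. 268.] 0.63 [ 0.6643 -0.0517  0.148 ]
rotor_end_a [266.  50.] 0.91 [ 0.6656 -0.3209  0.12  ]
rotor_end_a [268. 279.] 0.79 [ 0.6632 -0.0198  0.12  ]
stand_seat [393. 181.] 0.61 [ 0.4778 -0.1493  0.062 ]
rotator_seat [269. 173.] 0.73 [ 0.6619 -0.1681  0.12  ]
tube1 [264. 266.] 0.92 [ 0.6671 -0.0542  0.148 ]
tube1 [268.  79.] 0.85 [ 0.6626 -0.2813  0.148 ]
tube1 [265. 133.] 0.76 [ 0.6661 -0.2204  0.148 ]
tube1 [268. 174.] 0.36 [ 0.6626 -0.1731  0.148 ]
t 3.37 p [ 0.6547 -0.1656  0.3588] rpy [-179.98    0.    -90.14] F [ 0.8 -0.5 -1.3] open 0.0878 gf 0.0
```

View pics/w1.png

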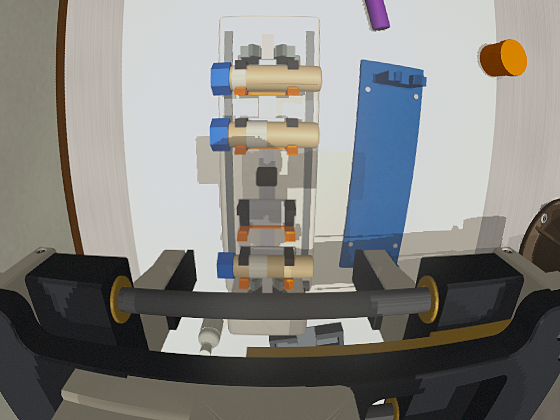

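Wrist picture: the rotor lies vertically at column 267, with the grip at (267,176), tubes at rows 78, 134 and 266, and the empty clip at row 217. The orange jaws sit below each tube, which is world +y. The blue stand is at (385,165). The purple look-alike at (376,12) is outside the rotor. I take a second view for heights.

```bash
python3 -m inch '-0.217 0.317 -0.167 0 0 0;-0.217 0.317 -0.167 0 0 0;-0.217 0.317 -0.167 0 0 0;-0.217 0.317 -0.167 0 0 0;-0.217 0.317 -0.167 0 0 0;-0.217 0.317 -0.167 0 0 0' | sed -n 2,3p
python3 - <<'E'
from look import *
import pickle
P,o=look(['rotor_grip','clip1','rotor_end_a','stand_seat','rotator_seat','tube1'],'w2')
pickle.dump((P,o),open('w2.pkl','wb')); P1,o1=pickle.load(open('w1.pkl','rb'))
zz=dict(rotor_grip=.144,clip1=.148,rotor_end_a=.12,stand_seat=.062,rotator_seat=.12,tube1=.148)
for n in o:
    for uv,p in o[n]:
        A=atz('wrist',uv,zz[n],P)
        print(n,np.round(uv),round(p,2),A.round(4),end=' ')
        for u1,p1 in o1[n]:
            if np.linalg.norm(atz('wrist',u1,zz[n],P1)-A)<.025:
                X,e=tri([ray('wrist',uv,P),ray('wrist',u1,P1)]); print(X.round(4),np.round(e[0],4),end='')
        print()
st()
E
```

```text
tool_pos: [0.5597, -0.1, 0.4091]
orientation: [-179.9, 0.0, -90.0]
rotor_grip [192. 126.] 0.66 [ 0.6676 -0.164   0.144 ] [ 0.6656 -0.1668  0.1435] 0.0035
clip1 [193.  85.] 0.97 [ 0.6641 -0.2183  0.148 ] [ 0.6628 -0.2182  0.1525] 0.0003
clip1 [196. 157.] 0.86 [ 0.6635 -0.1225  0.148 ] [ 0.6628 -0.1226  0.1525] 0.0007
clip1 [193.  39.] 0.8 [ 0.6649 -0.2801  0.148 ] [ 0.6691 -0.2861  0.1281] 0.0015
clip1 [198. 209.] 0.56 [ 0.6647 -0.05    0.148 ] [ 0.6648 -0.0498  0.1455] 0.0007
clip1 [192.  83.] 0.37 [ 0.6654 -0.2203  0.148 ] [ 0.6624 -0.219   0.1601] 0.0001
rotor_end_a [197.  14.] 0.85 [ 0.6668 -0.3245  0.12  ] [ 0.6647 -0.3199  0.131 ] 0.0012
rotor_end_a [208. 223.] 0.76 [ 0.6586 -0.02    0.12  ] [ 0.6623 -0.0146  0.1084] 0.0016
stand_seat [327. 133.] 0.82 [ 0.4783 -0.1479  0.062 ] [ 0.4777 -0.1485  0.0608] 0.0007
stand_seat [267. 331.] 0.34 [0.5733 0.2261 0.062 ] 
rotator_seat [198. 122.] 0.71 [ 0.6656 -0.1678  0.12  ] [ 0.6624 -0.169   0.13  ] 0.0012
tube1 [193.  37.] 0.9 [ 0.6641 -0.2822  0.148 ] [ 0.6625 -0.2807  0.1544] 0.0
tube1 [191.  86.] 0.58 [ 0.6676 -0.2168  0.148 ] [ 0.6673 -0.2186  0.1452] 0.0019
tube1 [198. 203.] 0.56 [ 0.6646 -0.0595  0.148 ] [ 0.6652 -0.0591  0.1535] 0.0025
t 4.22 p [ 0.5602 -0.1003  0.4077] rpy [ 1.799e+02 -1.000e-02 -9.004e+01] F [-0.1 -0.   0.2] open 0.0874 gf 0.0
```

View pics/w2.png

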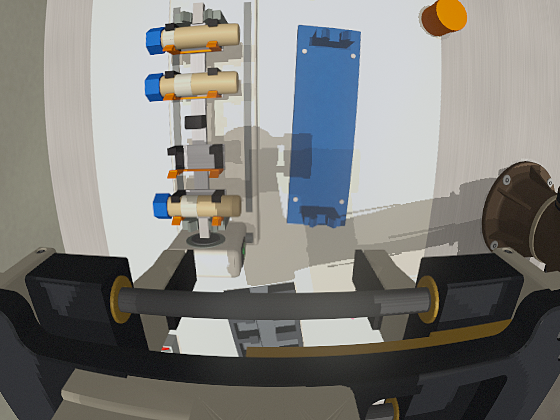

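```bash
python3 - <<'E'
from h import *
import pickle
for f,pts in [('w1',[(368,89),(416,97),(351,244),(396,247)]),('w2',[(308,50),(353,56),(296,198),(341,202)])]:
    P=pickle.load(open(f+'.pkl','rb'))[0]
    g=cv2.cvtColor(cv2.imread(f'pics/{f}.png'),cv2.COLOR_BGR2GRAY).astype(float)
    q=[]
    for x,y in pts:
        w=g[y-5:y+6,x-5:x+6]; w=np.clip(w-np.median(w)-15,0,None); yy,xx=np.mgrid[-5:6,-5:6]; c=(x+(w*xx).sum()/w.sum(),y+(w*yy).sum()/w.sum())
        q.append(atz('wrist',c,.008,P)[:2])
    q=np.array(q); print(f,q.round(4).tolist(),'mean',q.mean(0).round(4))
    a=q[2:].mean(0)-q[:2].mean(0); print('yaw',np.degrees(np.arctan2(-a[0],a[1])),np.linalg.norm(a))
    # rotor line via clips
E
python3 - <<'E'
import cv2
a=cv2.imread('pics/w1.png')
cv2.imwrite('pics/w1c.png',cv2.resize(a[15:300,205:440],None,fx=2.1,fy=2.1,interpolation=2))
E
```

```text
w1 [[0.5089, -0.2862], [0.4233, -0.2814], [0.5214, -0.0262], [0.4289, -0.0163]] mean [ 0.4706 -0.1525]
yaw -1.9864815114161969 0.2627060006831977
w2 [[0.509, -0.2867], [0.425, -0.2824], [0.5227, -0.0254], [0.4382, -0.0211]] mean [ 0.4737 -0.1539]
yaw -2.9472688666035167 0.26166342338230536
```

View pics/w1c.png

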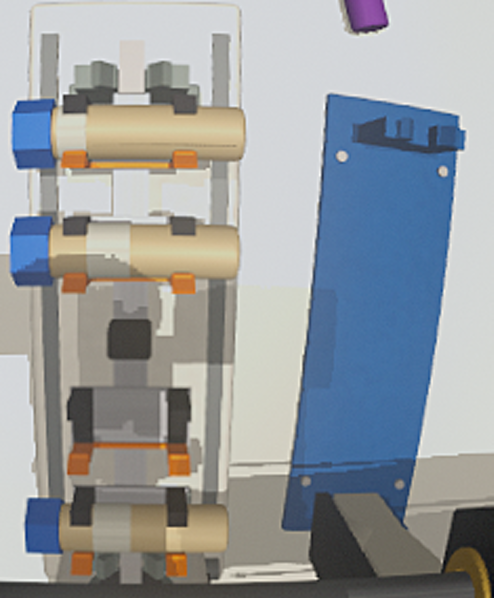

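The stand's four white screws are at w2 (308,50), (353,56), (296,198) and (341,202), and its plates at rows ~40 and ~215. I look closer, from above the stand, before relying on its y.

```bash
python3 -m inch '-0.1 0.287 0.267 0 0 0;-0.1 0.287 0.267 0 0 0;-0.1 0.287 0.267 0 0 0;-0.1 0.287 0.267 0 0 0;-0.1 0.287 0.267 0 0 0;-0.1 0.287 0.267 0 0 0' | sed -n 2,3p
python3 - <<'E'
from look import *
import pickle
P,o=look(['stand_seat','rotor_end_a'],'w3')
pickle.dump((P,o),open('w3.pkl','wb')); print(o)
for uv,p in o['stand_seat']: print(atz('wrist',uv,.062,P))
for X in [(.4735,-.154,.062)]: print(proj('wrist',X,P))
a=cv2.imread('pics/w3.png'); cv2.imwrite('pics/w3c.png',cv2.resize(a[0:300,180:400],None,fx=2,fy=2,interpolation=2))
E
```

```text
tool_pos: [0.4744, -0.0701, 0.3293]
orientation: [-179.9, -0.0, -90.0]
{'stand_seat': [([274.8, 110.9], 0.69)], 'rotor_end_a': [([128.6, 219.5], 0.91)]}
[ 0.47386597 -0.15123135  0.062     ]
[275.08425744 108.78799564]
```

View pics/w3c.png

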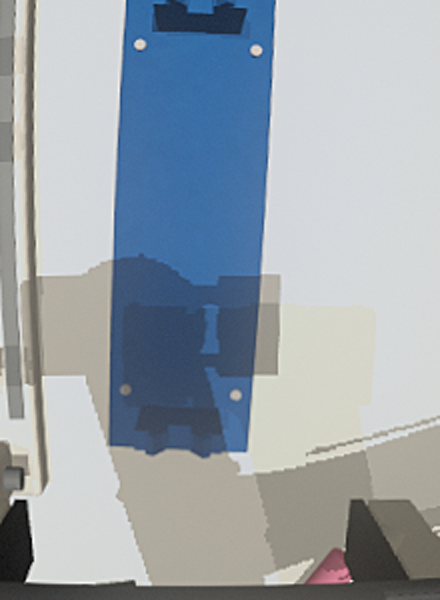

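w3 crop: stand screws at (139,44), (256,50), (125,390) and (235,395). The inner feet of the plates are at rows ~32 and ~406.

Run:
```python
from h import *
import pickle
P,o=pickle.load(open('w3.pkl','rb'))
f=lambda x,y,z: atz('wrist',(180+x/2,y/2),z,P)
q=np.array([f(x,y,.008) for x,y in [(139,44),(256,50),(125,390),(235,395)]]); print(q.round(4).tolist(),q.mean(0).round(4))
a=q[2:].mean(0)-q[:2].mean(0); print('yaw',np.degrees(np.arctan2(-a[0],a[1])),np.linalg.norm(a))
for n,u in [('plate -y foot',(200,32)),('plate +y foot',(181,407)),('base end +y L',(110,445)),('base end +y R',(245,451))]: print(n,f(*u,.008).round(4))
print('slot bottom/top -y', f(205,8,.082).round(4))
go((.664,-.168,.30),-90.5)
```

```text
[[0.5106, -0.2865, 0.008], [0.4255, -0.2822, 0.008], [0.5232, -0.0243, 0.008], [0.439, -0.0204, 0.008]] [ 0.4746 -0.1534  0.008 ]
yaw -2.8485722390715105 0.2623462459840751
plate -y foot [ 0.4663 -0.2956  0.008 ]
plate +y foot [ 0.4804 -0.0108  0.008 ]
base end +y L [0.5364 0.0204 0.008 ]
base end +y R [0.4301 0.0253 0.008 ]
slot bottom/top -y [ 0.4644 -0.2899  0.082 ]
GO [ 0.3264 -0.6296  0.0987] [-0.0005  0.      0.0027] rows>= 6 from [ 0.4751 -0.07    0.3294] [-1.7992e+02  1.0000e-02 -9.0020e+01]
```

```bash
python3 -m inch '0.05 -0.63 -0.235 0 0 0;0.05 -0.63 -0.235 0 0 0;0.05 -0.63 -0.235 0 0 0;0.05 -0.63 -0.235 0 0 0;0.05 -0.63 -0.235 0 0 0;0.05 -0.63 -0.235 0 0 0;0.05 -0.63 -0.235 0 0 0' | sed -n 2,3p
python3 - <<'E'
from look import *
import pickle
P,o=look(['rotator_seat','rotor_grip','rotor','clip1','rotor_end_a'],'w4')
pickle.dump((P,o),open('w4.pkl','wb'))
zz=dict(rotor_grip=.144,clip1=.148,rotor_end_a=.12,rotator_seat=.12,rotor=.12)
for n in o:
    for uv,p in o[n]: print(n,np.round(uv),atz('wrist',uv,zz[n],P).round(4))
a=cv2.imread('pics/w4.png'); cv2.imwrite('pics/w4c.png',cv2.resize(a[0:300,180:400],None,fx=2,fy=2,interpolation=2))
E
```

```text
tool_pos: [0.6653, -0.0854, 0.3969]
orientation: [179.9, -0.0, -90.1]
rotator_seat [276. 108.] [ 0.6617 -0.1701  0.12  ]
rotor_grip [270. 110.] [ 0.6703 -0.1676  0.144 ]
rotor [275. 107.] [ 0.6637 -0.1717  0.12  ]
rotor [272.  19.] [ 0.6674 -0.2934  0.12  ]
clip1 [271.  20.] [ 0.6684 -0.2829  0.148 ]
clip1 [274. 144.] [ 0.6648 -0.1247  0.148 ]
clip1 [272. 200.] [ 0.667  -0.0517  0.148 ]
clip1 [274.  69.] [ 0.6645 -0.2198  0.148 ]
rotor_end_a [276. 218.] [ 0.6621 -0.0171  0.12  ]
rotor_end_a [274.   0.] [ 0.6639 -0.3212  0.12  ]
```

View pics/w4c.png

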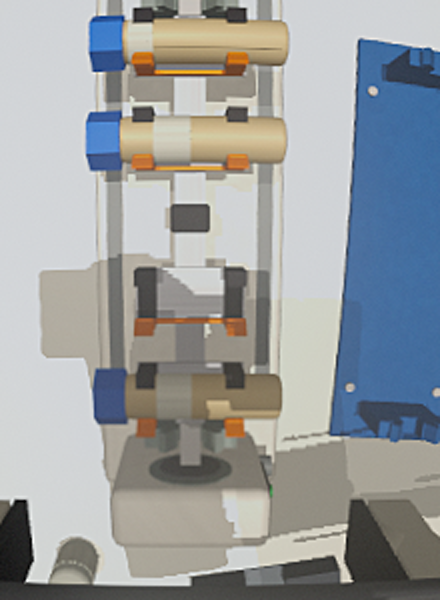

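w4 crop: the block is at (190,217), the tubes at rows 45, 140 and 397, the empty clip at row 295, and the rail runs along column ~189.

Run:
```python
from h import *
import pickle
P,o=pickle.load(open('w4.pkl','rb'))
f=lambda x,y,z: atz('wrist',(180+x/2,y/2),z,P).round(4)
print('block',f(190,215,.155)); 
for c in [(188,95,.125),(189,190,.125),(190,345,.125),(190,455,.127)]: print('rail',f(*c))
for c in [(205,45,.148),(205,140,.148),(205,397,.148)]: print('tube row',f(*c))
for c in [(147,14,.168),(232,14,.168),(147,114,.168),(232,114,.168),(147,372,.168),(234,372,.168)]: print('hook',f(*c))
go((.664,-.168,.30),-90.5)
```

```text
block [ 0.6635 -0.1706  0.155 ]
rail [ 0.6645 -0.2516  0.125 ]
rail [ 0.664  -0.1876  0.125 ]
rail [ 0.6634 -0.0839  0.125 ]
rail [ 0.6635 -0.0058  0.127 ]
tube row [ 0.6541 -0.2802  0.148 ]
tube row [ 0.6542 -0.2181  0.148 ]
tube row [ 0.6538 -0.0539  0.148 ]
hook [ 0.6887 -0.2952  0.168 ]
hook [ 0.6386 -0.2952  0.168 ]
hook [ 0.6886 -0.2316  0.168 ]
hook [ 0.639  -0.2316  0.168 ]
hook [ 0.69   -0.0753  0.168 ]
hook [ 0.6367 -0.0752  0.168 ]
GO [ 0.2767 -0.0062  0.3333] [-0.0004  0.0001  0.0029] rows>= 4 from [ 0.662 -0.085  0.4  ] [-1.7993e+02  1.0000e-02 -8.9980e+01]
```

```bash
python3 -m inch '0.276 -0.003 0 0 0 0;0.276 -0.003 0.2 0 0 0;0.276 -0.003 0.4 0 0 0;0.276 -0.003 0.5 0 0 0;0.276 -0.003 0.6 0 0 0;0.276 -0.003 0.7 0 0 0;0.276 -0.003 0.8 0 0 0;0.276 -0.003 0.915 0 0 0;0.276 -0.003 0.915 0 0 0;0.276 -0.003 0.915 0 0 0'
python3 -m inch '0 0 0 0 0 0;0 0 0 0 0 0;0 0 0 0 0 0;0 0 0 0 0 0;0 0 0 0 0 0;0 0 0 0 0 0;0 0 0 0 0 0;0 0 0 0 0 0' 1
```

```text
clock: 6.58
tool_pos: [0.6626, -0.1678, 0.1242]
orientation: [179.8, -0.0, -90.0]
force: [0.6, -0.5, 2.0]
opening: 0.0874
gripper_force: 0.0
clock: 7.25
tool_pos: [0.6637, -0.1678, 0.1246]
orientation: [-180.0, 0.0, -90.0]
force: [0.0, 0.9, 0.3]
opening: 0.0394
gripper_force: 0.0
```

```bash
python3 -m inch '0 0 0 0 0 0;0 0 0 0 0 0;0 0 0 0 0 0;0 0 0 0 0 0;0 0 0 0 0 0;0 0 0 0 0 0' | tail -4
python3 -m inch '0 0 -0.02 0 0 0;0 0 -0.04 0 0 0;0 0 -0.06 0 0 0;0 0 -0.08 0 0 0;0 0 -0.1 0 0 0;0 0 -0.12 0 0 0;0 0 -0.14 0 0 0;0 0 -0.16 0 0 0;0 0 -0.18 0 0 0;0 0 -0.2 0 0 0'
python3 - <<'E'
from look import *
import pickle
P,o=look(['rotor_end_a','clip1'],'w5')
pickle.dump((P,o),open('w5.pkl','wb'))
st()
for n in o: print(n,np.round([u for u,p in o[n]]).tolist())
save('s5',snapshot('scene'),(90,170,270,150),2.9)
E
```

```text
orientation: [-180.0, -0.0, -90.0]
force: [1.8, -0.3, -1.1]
opening: 0.0237
gripper_force: 30.0
clock: 8.58
tool_pos: [0.6636, -0.1678, 0.1852]
orientation: [180.0, 0.0, -90.0]
force: [0.3, 0.7, -7.0]
opening: 0.0241
gripper_force: 30.0
t 8.73 p [ 0.6643 -0.1679  0.1857] rpy [-1.7989e+02 -2.0000e-02 -8.9980e+01] F [-0.9 -0.8 -4.3] open 0.0239 gf 3.0
rotor_end_a []
clip1 [[278.0, 358.0]]
```

View pics/w5.png

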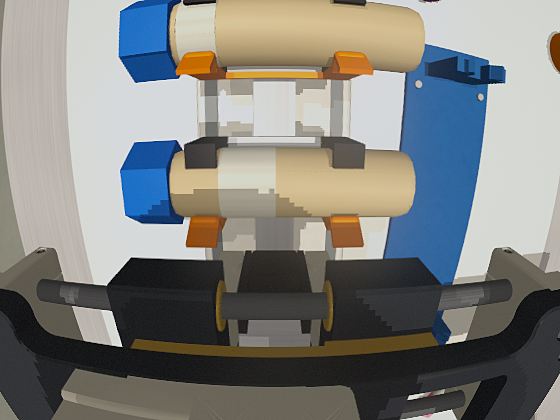

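The grip force has just dropped to 3 N, which looks like the slackening. I hold still and recheck.

```bash
python3 -m inch '0 0 0 0 0 0;0 0 0 0 0 0;0 0 0 0 0 0;0 0 0 0 0 0' 1
python3 - <<'E'
from look import *
import pickle
P,o=look(['clip1','rotor_end_a','tube1'],'w6'); st()
for n in o: print(n,np.round([u for u,p in o[n]]).tolist())
a=cv2.imread('pics/w6.png');b=cv2.imread('pics/w5.png');s=snapshot('scene')[:,:,::-1]
s=cv2.resize(s[170:320,90:360],(560,311),interpolation=2)
cv2.imwrite('pics/c6.png',np.vstack([a[:280],s]))
E
```

```text
clock: 9.12
tool_pos: [0.6639, -0.1679, 0.185]
orientation: [-180.0, -0.0, -90.0]
force: [0.1, 0.4, 0.6]
opening: 0.0005
gripper_force: 0.0
t 9.32 p [ 0.6637 -0.1678  0.1846] rpy [-179.99   -0.    -89.99] F [ 0.2  0.1 -0. ] open 0.0001 gf 0.0
clip1 []
rotor_end_a [[271.0, 14.0]]
tube1 [[275.0, 163.0], [277.0, 56.0], [445.0, 390.0]]
```

View pics/c6.png

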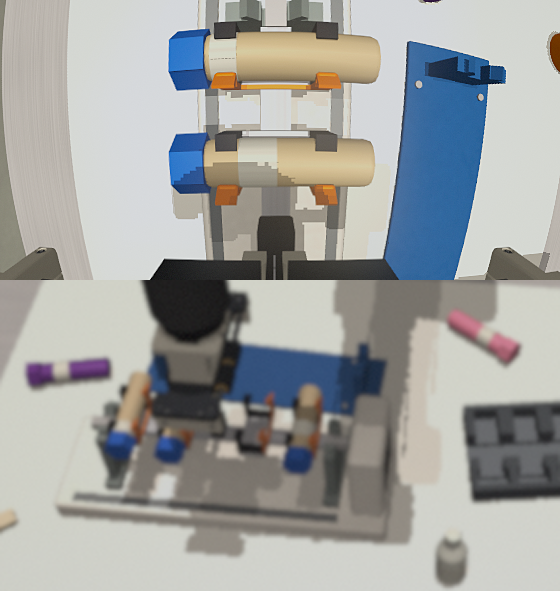

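The lower view shows the rotor back in the rotator slots, level, with all three tubes still clipped: tube1 row 57 and tube2 row 163 in the wrist part. I open, verify that it is seated, and grip again.

```bash
python3 -m inch '0 0 0 0 0 0;0 0 0 0 0 0;0 0 0 0 0 0;0 0 0 0 0 0;0 0 0 0 0 0;0 0 0 0 0 0;0 0 0 0 0 0' -1 | tail -2
python3 - <<'E'
from look import *
P,o=look(['clip1','rotor_end_a','tube1'],'w7'); st()
for n in o: print(n,np.round([u for u,p in o[n]]).tolist())
for z in (.148,.16): print([proj('wrist',(.6638,y,z),P).round(0).tolist() for y in (-.282,-.218)])
for w,(l,r) in dict(t1=(280,300),t2=(280,300)).items(): pass
for d in cut_out('wrist','tube1')[:3]:
    l,t,w,h=d['rect']; ys,xs=np.nonzero(d['pixels']); m=(xs>270)&(xs<340); print(round(d['p'],2),[l,t,w,h], 'row',ys[m].mean().round(1), atz('wrist',(290,ys[m].mean()),.148,P).round(4))
E
```

```text
opening: 0.0418
gripper_force: 0.0
t 10.15 p [ 0.6637 -0.1678  0.1846] rpy [-180.    0.  -90.] F [-0.2  0.6 -0.5] open 0.0575 gf 0.0
clip1 [[274.0, 301.0]]
rotor_end_a [[273.0, 9.0], [276.0, 56.0]]
tube1 [[274.0, 54.0], [272.0, 160.0], [444.0, 392.0]]
[[274.0, 56.0], [274.0, 161.0]]
[[274.0, 52.0], [274.0, 165.0]]
0.98 [167.4, 29.1, 212.6, 61.6] row 55.1 [ 0.6543 -0.2826  0.148 ]
0.87 [168.7, 130.8, 202.2, 62.1] row 163.6 [ 0.654  -0.2167  0.148 ]
0.61 [209.1, 0.0, 134.7, 349.9] row 187.2 [ 0.6539 -0.2019  0.148 ]
```

```bash
python3 -m inch '0 0 0 0 0 0;0 0 0 0 0 0;0 0 0 0 0 0;0 0 0.07 0 0 0;0 0 0.14 0 0 0;0 0 0.21 0 0 0;0 0 0.21 0 0 0;0 0 0.21 0 0 0' -1 | tail -6
python3 -m inch '0 0 0 0 0 0;0 0 0 0 0 0;0 0 0 0 0 0;0 0 0 0 0 0;0 0 0 0 0 0;0 0 0 0 0 0;0 0 0 0 0 0;0 0 0 0 0 0;0 0 0 0 0 0;0 0 0 0 0 0' 1 | tail -2
python3 -m inch '0 0 0 0 0 0;0 0 0 0 0 0;0 0 0 0 0 0;0 0 0 0 0 0;0 0 0 0 0 0' 1 | tail -2
python3 -m inch '0 0 -0.02 0 0 0;0 0 -0.04 0 0 0;0 0 -0.06 0 0 0;0 0 -0.08 0 0 0;0 0 -0.1 0 0 0;0 0 -0.12 0 0 0;0 0 -0.14 0 0 0;0 0 -0.16 0 0 0;0 0 -0.18 0 0 0;0 0 -0.2 0 0 0'
```

```text
clock: 10.87
tool_pos: [0.663, -0.1679, 0.1208]
orientation: [179.9, -0.0, -90.0]
force: [-1.0, -0.7, 1.6]
opening: 0.0878
gripper_force: 0.0
opening: 0.0266
gripper_force: 0.0
opening: 0.0241
gripper_force: 30.0
clock: 12.95
tool_pos: [0.6636, -0.1678, 0.1822]
orientation: [-180.0, 0.0, -90.0]
force: [0.7, 0.4, -7.4]
opening: 0.0236
gripper_force: 30.0
```

```bash
python3 -m inch '-0.003 0.04 0 0 0 0.002;-0.01 0.12 0 0 0 0.004;-0.017 0.2 0 0 0 0.006;-0.023 0.28 0 0 0 0.008;-0.029 0.36 0 0 0 0.01;-0.035 0.44 0 0 0 0.012;-0.04 0.51 0 0 0 0.014;-0.045 0.57 0 0 0 0.015;-0.048 0.61 0 0 0 0.016;-0.049 0.632 0 0 0 0.016' 
python3 -m inch '0 0 0 0 0 0;0 0 0 0 0 0' | tail -3
python3 - <<'E'
from look import *
import pickle
P,o=look(['clip1','tube1'],'w8'); st(); pickle.dump(P,open('w8.pkl','wb'))
for d in cut_out('wrist','tube1')[:3]:
    ys,xs=np.nonzero(d['pixels']); m=(xs>270)&(xs<340); print(round(d['p'],2),d['rect'], 'row',ys[m].mean().round(1), atz('wrist',(290,ys[m].mean()),.21,P).round(4))
E
```

```text
clock: 13.78
tool_pos: [0.4728, -0.1531, 0.1823]
orientation: [-180.0, 0.0, -92.9]
force: [0.2, 0.7, -7.1]
opening: 0.0239
gripper_force: 30.0
force: [0.5, 0.1, -7.0]
opening: 0.024
gripper_force: 30.0
t 14.1 p [ 0.475  -0.1531  0.1815] rpy [-1.7999e+02 -1.0000e-02 -9.2870e+01] F [ 0.1  0.5 -8. ] open 0.0237 gf 30.0
0.86 [110.3, 1.4, 315.8, 84.5] row 32.8 [ 0.463  -0.2657  0.21  ]
0.67 [110.3, 142.2, 299.3, 86.1] row 186.0 [ 0.4659 -0.2027  0.21  ]
```

View pics/w8.png

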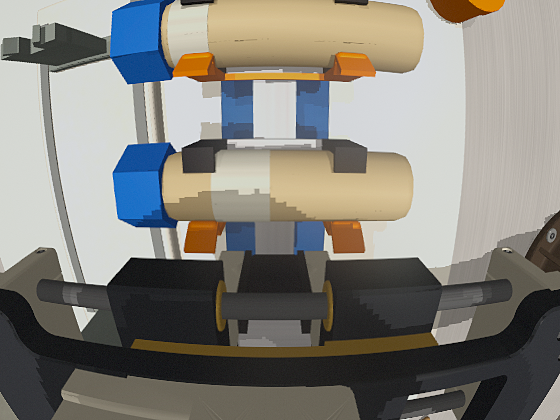

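w8 shows the rail centred over the blue base (base columns 222–330, rail 253–297) and the tubes still clipped. I lower it.

```bash
python3 -m inch '0 0 0.04 0 0 0;0 0 0.08 0 0 0;0 0 0.12 0 0 0;0 0 0.16 0 0 0;0 0 0.2 0 0 0;0 0 0.24 0 0 0;0 0 0.27 0 0 0;0 0 0.29 0 0 0;0 0 0.3 0 0 0;0 0 0.3 0 0 0' | sed -n '2,4p'
python3 -m inch '0 0 0.01 0 0 0;0 0 0.02 0 0 0;0 0 0.025 0 0 0;0 0 0.025 0 0 0'| sed -n '2,4p'
```

```text
tool_pos: [0.474, -0.1532, 0.091]
orientation: [179.9, -0.0, -92.9]
force: [-0.6, 0.7, -7.1]
tool_pos: [0.4739, -0.1531, 0.084]
orientation: [180.0, 0.0, -92.9]
force: [0.1, -0.1, -6.5]
```

```bash
python3 -m inch '0 0 0.01 0 0 0;0 0 0.02 0 0 0;0 0 0.03 0 0 0;0 0 0.04 0 0 0;0 0 0.04 0 0 0'| sed -n '2,4p'
python3 -m inch '0 0 0.01 0 0 0;0 0 0.02 0 0 0;0 0 0.027 0 0 0;0 0 0.027 0 0 0'| sed -n '2,4p'
```

```text
tool_pos: [0.4736, -0.1531, 0.0713]
orientation: [179.9, 0.0, -92.9]
force: [-1.0, -1.0, -7.2]
tool_pos: [0.474, -0.1531, 0.0637]
orientation: [180.0, -0.0, -92.9]
force: [0.8, -0.3, -7.0]
```

```bash
python3 -m inch '0 0 0.003 0 0 0;0 0 0.006 0 0 0;0 0 0.006 0 0 0'| sed -n '2,4p'
python3 -m inch '0 0 0.003 0 0 0;0 0 0.006 0 0 0;0 0 0.006 0 0 0'| sed -n '2,4p'
```

```text
tool_pos: [0.4741, -0.1531, 0.0634]
orientation: [-180.0, -0.0, -92.8]
force: [-5.7, 2.4, 8.9]
tool_pos: [0.4741, -0.1532, 0.0633]
orientation: [-180.0, -0.0, -92.8]
force: [-11.8, 7.1, 28.5]
```

Contact at the expected height, and the load is carried. I release, rise and check.

```bash
python3 -m inch '0 0 -0.006 0 0 0;0 0 -0.006 0 0 0'| sed -n '2,4p'
python3 -m inch '0 0 0 0 0 0;0 0 0 0 0 0;0 0 0 0 0 0;0 0 0 0 0 0;0 0 0 0 0 0;0 0 0 0 0 0;0 0 0 0 0 0;0 0 0 0 0 0' -1| sed -n '2,5p'
python3 -m inch '-0.05 0 -0.1 0 0 0;-0.1 0 -0.2 0 0 0;-0.15 0 -0.3 0 0 0;-0.2 0 -0.4 0 0 0;-0.25 0 -0.5 0 0 0;-0.277 0 -0.6 0 0 0;-0.277 0 -0.7 0 0 0;-0.277 0 -0.8 0 0 0;-0.277 0 -0.9 0 0 0;-0.277 0 -0.9 0 0 0' - | sed -n '1,3p'
python3 - <<'E'
from look import *
import pickle
P,o=look(['clip1','rotor_grip','rotor_end_a','stand_seat'],'w9'); st(); pickle.dump(P,open('w9.pkl','wb'))
zz=dict(rotor_grip=.086,clip1=.09,rotor_end_a=.062,stand_seat=.062)
for n in o:
    for uv,p in o[n]: print(n,np.round(uv),atz('wrist',uv,zz[n],P).round(4))
for d in cut_out('wrist','tube1')[:4]:
    ys,xs=np.nonzero(d['pixels']); m=(xs>270)&(xs<300); print(round(d['p'],2),np.round(d['rect']), 'row',ys[m].mean().round(1), atz('wrist',(285,ys[m].mean()),.09,P).round(4))
a=cv2.imread('pics/w9.png'); cv2.imwrite('pics/w9c.png',cv2.resize(a[0:300,160:420],None,fx=2,fy=2,interpolation=2))
E
```

```text
tool_pos: [0.4746, -0.1531, 0.0634]
orientation: [-179.9, 0.0, -92.9]
force: [-4.5, 5.2, 11.1]
tool_pos: [0.4741, -0.1532, 0.0621]
orientation: [180.0, -0.0, -92.9]
force: [0.0, -0.1, -0.1]
opening: 0.0716
clock: 18.23
tool_pos: [0.4805, -0.0703, 0.3385]
orientation: [-179.5, 0.0, -92.8]
t 18.48 p [ 0.4776 -0.0701  0.331 ] rpy [ 1.7989e+02 -1.0000e-02 -9.2880e+01] F [-0.1 -0.4 -0. ] open 0.0879 gf 0.0
clip1 [276. 200.] [ 0.4818 -0.0364  0.09  ]
clip1 [278.  72.] [ 0.4717 -0.2002  0.09  ]
clip1 [275.  19.] [ 0.4717 -0.2696  0.09  ]
clip1 [277. 144.] [ 0.4773 -0.1094  0.09  ]
rotor_grip [277. 110.] [ 0.4757 -0.152   0.086 ]
rotor_end_a [280. 219.] [ 0.4778 -0.0006  0.062 ]
rotor_end_a [273.   2.] [ 0.4726 -0.303   0.062 ]
stand_seat [276. 110.] [ 0.4769 -0.1524  0.062 ]
0.88 [229. 183.  93.  27.] row 198.7 [ 0.4703 -0.038   0.09  ]
0.82 [225.  54.  97.  31.] row 69.5 [ 0.4629 -0.2028  0.09  ]
0.69 [226.   7. 104.  30.] row 19.8 [ 0.4596 -0.2677  0.09  ]
0.52 [320. 277.  34.  50.] row nan [ 0.4854 -0.0233  0.09  ]<stdin>:8: RuntimeWarning: Mean of empty slice.
  ret = ret.dtype.type(ret / rcount)
```

View pics/w9c.png

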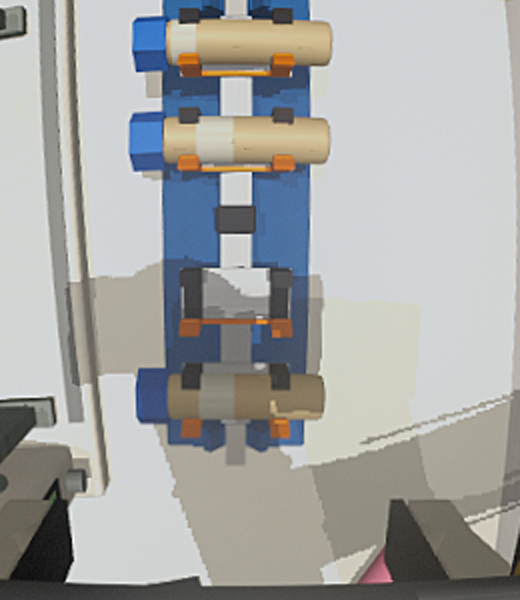

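The rotor sits level in the stand, with the journals in both V-slots: grip block (396/2+…)→ world (0.4757,-0.152), tube rows 20, 70 and 199, empty clip row 144. I fetch tube 4 (+y end) first, so that there is always free room on the jaw side.

```bash
python3 -m inch '-0.1045 0 0.2 0 0 0.04;-0.1045 0 0.3 0 0 0.08;-0.1045 0 0.4 0 0 0.12;-0.1045 0 0.433 0 0 0.16;-0.1045 0 0.433 0 0 0.2;-0.1045 0 0.433 0 0 0.24;-0.1045 0 0.433 0 0 0.28;-0.1045 0 0.433 0 0 0.32;-0.1045 0 0.433 0 0 0.355;-0.1045 0 0.433 0 0 0.39' 0 | sed -n 2,3p
python3 -m inch '0 0 0 0 0 0.04;0 0 0 0 0 0.08;0 0 0 0 0 0.11;0 0 0 0 0 0.11;0 0 0 0 0 0.11'
python3 - <<'E'
from look import *
import pickle
P,o=look(['clip1'],'w10'); 
for i in range(3): st()
for uv,p in o['clip1']: print(np.round(uv),atz('wrist',uv,.09,P).round(4))
for d in cut_out('wrist','tube1')[:4]:
    ys,xs=np.nonzero(d['pixels']); print(round(d['p'],2),np.round(d['rect']))
print(proj('wrist',(.4798,-.0393,.09),P),proj('wrist',(.4741,-.1532,.086),P))
go((.4798,-.039,.085),177.15)
a=cv2.imread('pics/w10.png'); cv2.imwrite('pics/w10c.png',a)
E
```

```text
tool_pos: [0.4792, -0.039, 0.2012]
orientation: [-180.0, -0.1, -163.4]
clock: 19.78
tool_pos: [0.4794, -0.039, 0.2016]
orientation: [-180.0, -0.1, 177.3]
force: [0.3, 0.6, 0.2]
opening: 0.0441
gripper_force: 0.0
t 19.88 p [ 0.4796 -0.0389  0.2019] rpy [-1.7998e+02 -4.0000e-02  1.7730e+02] F [0.9 0.7 0.8] open 0.0436 gf 0.0
t 19.88 p [ 0.4796 -0.0389  0.2019] rpy [-1.7998e+02 -4.0000e-02  1.7730e+02] F [0.9 0.7 0.8] open 0.0436 gf 0.0
t 19.88 p [ 0.4796 -0.0389  0.2019] rpy [-1.7998e+02 -4.0000e-02  1.7730e+02] F [0.9 0.7 0.8] open 0.0436 gf 0.0
[ 53. 207.] [ 0.4687 -0.2674  0.09  ]
[200. 204.] [ 0.4739 -0.103   0.09  ]
0.91 [ 33. 147.  47. 124.]
0.83 [404.  54.  88.  81.]
0.78 [ 79. 148.  45. 117.]
0.71 [254. 139.  40. 141.]
[272.93537564 206.70952099] [150.01588518 205.2506294 ]
GO [-7.000e-04 -3.000e-04  3.899e-01] [-0.0001 -0.0002  0.0007] rows>= 3 from [ 0.4797 -0.0389  0.202 ] [-1.7999e+02 -3.0000e-02  1.7727e+02]
```

View pics/w10.png

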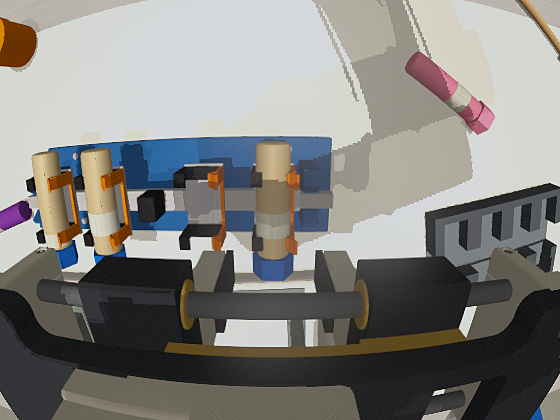

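w10: tube 4 is under the gripper at (273,205), cap at (273,265). The jaw's orange bar is on its right (+y) and the middle is free. The pink look-alike (450,95) and the tray at the right stay clear. I descend and grip.

```bash
python3 -m inch '0 0 0.1 0 0 0;0 0 0.2 0 0 0;0 0 0.28 0 0 0;0 0 0.33 0 0 0;0 0 0.37 0 0 0;0 0 0.392 0 0 0;0 0 0.392 0 0 0' | sed -n 2,4p
python3 -m inch '0 0 0 0 0 0;0 0 0 0 0 0;0 0 0 0 0 0;0 0 0 0 0 0;0 0 0 0 0 0;0 0 0 0 0 0' 1
```

```text
tool_pos: [0.4789, -0.039, 0.0833]
orientation: [-180.0, -0.1, 177.2]
force: [-0.7, -0.4, -0.1]
clock: 21.02
tool_pos: [0.4805, -0.0387, 0.0855]
orientation: [180.0, 0.1, 177.1]
force: [-0.2, -0.1, 5.8]
opening: 0.0291
gripper_force: 30.0
```

```bash
python3 -m inch '0 0.005 0 0 0 0;0 0.01 0 0 0 0;0 0.015 0 0 0 0;0 0.02 0 0 0 0;0 0.025 0 0 0 0;0 0.03 0 0 0 0;0 0.035 0 0 0 0;0 0.04 0 0 0 0;0 0.04 0 0 0 0'
python3 -m inch '0 0 -0.008 0 0 0;0 0 -0.016 0 0 0;0 0 -0.025 0 0 0;0 0 -0.025 0 0 0'
```

```text
clock: 21.77
tool_pos: [0.4805, -0.0279, 0.0854]
orientation: [-179.9, 0.0, 177.2]
force: [0.3, -7.9, 6.9]
opening: 0.0291
gripper_force: 30.0
clock: 22.1
tool_pos: [0.4801, -0.0269, 0.0924]
orientation: [180.0, -0.0, 177.1]
force: [-1.0, -2.1, -0.5]
opening: 0.0293
gripper_force: 30.0
```

```bash
python3 -m inch '0 0 -0.02 0 0 0;0 0 -0.04 0 0 0;0 0 -0.06 0 0 0;0 0 -0.06 0 0 0' | sed -n 2,6p
python3 -m inch '0 0 -0.05 0 0 0;0 0 -0.1 0 0 0;0 0 -0.2 0 0 0;0 0 -0.26 0 0 0;0 0 -0.26 0 0 0'
python3 - <<'E'
from look import *
save('s11',snapshot('scene'),(110,150,300,160),2.6); st()
E
```

```text
tool_pos: [0.4815, -0.0264, 0.1119]
orientation: [180.0, 0.1, 177.2]
force: [-0.6, -1.6, 2.2]
opening: 0.0292
gripper_force: 30.0
clock: 22.85
tool_pos: [0.483, -0.026, 0.1925]
orientation: [179.9, 0.4, 177.2]
force: [1.3, 1.2, -0.6]
opening: 0.0291
gripper_force: 30.0
t 22.9 p [ 0.4819 -0.0261  0.1904] rpy [179.88   0.28 177.15] F [ 0.9  0.6 -1.4] open 0.0293 gf 30.0
```

View pics/s11.png

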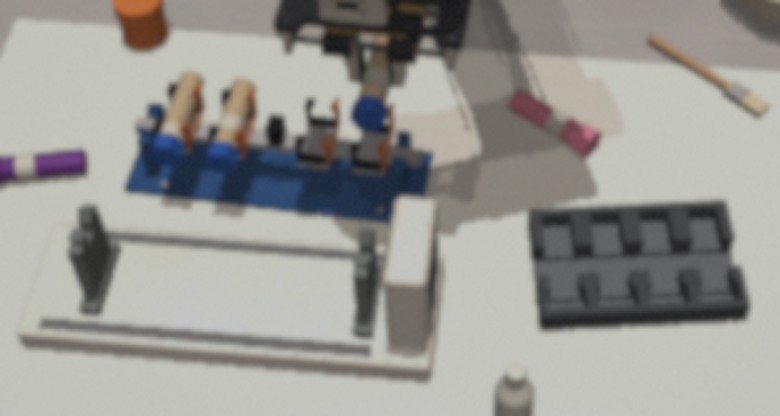

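Scene: tube 4 hangs in the gripper, the rotor is still seated in the stand, and the tray's front (+x) recess ends have thinner walls, so those are the cap ends. Next I look at the tray from above.

```bash
python3 -m inch '-0.02 0.04 -0.04 0 0 0;-0.07 0.13 -0.1 0 0 0;-0.13 0.25 -0.18 0 0 0;-0.2 0.38 -0.25 0 0 0;-0.27 0.51 -0.3 0 0 0;-0.34 0.64 -0.35 0 0 0;-0.41 0.77 -0.37 0 0 0;-0.47 0.88 -0.37 0 0 0;-0.51 0.96 -0.37 0 0 0;-0.53 1.0 -0.37 0 0 0' | sed -n 2,6p
python3 -m inch '0 0 0 0 0 0;0 0 0 0 0 0;0 0 0 0 0 0' | sed -n 2,6p
cat > tray.py <<'E'
from look import *
def tray(tag,show=True):
    P,o=look(['tray','nest1'],tag); st()
    c=cut_out('wrist','tray')
    m=c[0]['pixels'].astype(np.uint8); ys,xs=np.nonzero(m)
    k=cv2.findContours(m,cv2.RETR_EXTERNAL,cv2.CHAIN_APPROX_NONE)[0]; k=max(k,key=cv2.contourArea)[:,0]
    print('mask',round(c[0]['p'],2),np.round(c[0]['rect']))
    for z in (.031,):
        q=np.array([atz('wrist',u,z,P)[:2] for u in k]); r=cv2.minAreaRect((q*1000).astype(np.float32)); print('rect',np.round(r[0],1),np.round(r[1],1),round(r[2],2))
    X=np.array([atz('wrist',uv,.024,P)[:2] for uv,p in o['nest1']]); X=X[np.argsort(X[:,1])]; print('nests',X.round(4).tolist(),[round(p,2) for _,p in o['nest1']])
    for uv,p in o['tray']: print('tray',atz('wrist',uv,0,P).round(4),round(p,2),np.round(uv))
    return P
E
python3 -c "
from tray import *
import pickle
pickle.dump(tray('w12'),open('w12.pkl','wb'))"
```

```text
tool_pos: [0.6555, 0.2691, 0.2967]
orientation: [-180.0, -0.1, 177.2]
force: [0.0, -0.3, -2.4]
opening: 0.0296
gripper_force: 30.0
tool_pos: [0.6538, 0.2648, 0.2979]
orientation: [-179.9, -0.1, 177.1]
force: [-0.7, -0.8, 0.5]
opening: 0.0288
gripper_force: 30.0
t 24.13 p [0.6539 0.264  0.2996] rpy [1.7998e+02 2.0000e-02 1.7709e+02] F [ 0.2  0.2 -0.7] open 0.0287 gf 30.0
mask 0.75 [181.  51. 192. 133.]
rect [575.1 270.8] [145.9 229.9] 8.81
nests [[0.5907, 0.1887], [0.5775, 0.2447], [0.5696, 0.3015], [0.5647, 0.3519]] [0.94, 0.82, 0.75, 0.74]
tray [0.5772 0.2733 0.    ] 0.76 [277. 114.]
```

Run:
```python
from h import *
import pickle
P=pickle.load(open('w12.pkl','rb'))
for d in cut_out('wrist','tube1'): 
    ys,xs=np.nonzero(d['pixels']); print(round(d['p'],2),np.round(d['rect'],1),len(ys))
for d in landmark_of('wrist','tube1'): print(np.round(d['uv']),round(d['p'],2),atz('wrist',d['uv'],.305,P).round(4))
X0=np.array([.6541,.2647,.305]);a=np.array([.9988,-.0497,0])
for n,s in [('bottom',-.06),('orig',0),('capstart',.04),('capend',.06)]: print(n,proj('wrist',X0+a*s,P).round(1))
print('bottom top edge',proj('wrist',X0-a*.06+[0,0,.015],P).round(1),'low',proj('wrist',X0-a*.06-[0,0,.015],P).round(1))
im=cv2.imread('pics/w12.png'); 
print([(r,im[r,274].tolist()) for r in range(120,300,6)])
```

```text
0.95 [247.5 158.5  59.1 187.7] 9340
0.69 [ 0.  43.4 87.3 61.3] 3174
0.66 [212.9   3.9  19.7   5.4] 110
0.3 [181.5 236.4  34.5  23.1] 515
[297. 111.] 0.18 [0.5726 0.2803 0.305 ]
bottom [272.  157.6]
orig [272.3 271.8]
capstart [272.5 331. ]
capend [272.6 355.4]
bottom top edge [271.7 162.6] low [272.2 153.5]
[(120, [141, 141, 138]), (126, [147, 149, 147]), (132, [114, 114, 113]), (138, [110, 112, 111]), (144, [84, 85, 85]), (150, [83, 83, 83]), (156, [84, 84, 85]), (162, [76, 100, 114]), (168, [76, 98, 113]), (174, [141, 181, 200]), (180, [141, 180, 201]), (186, [141, 182, 201]), (192, [139, 181, 201]), (198, [142, 182, 202]), (204, [141, 182, 202]), (210, [113, 147, 166]), (216, [92, 121, 137]), (222, [94, 122, 138]), (228, [93, 121, 137]), (234, [91, 120, 137]), (240, [92, 120, 137]), (246, [93, 120, 137]), (252, [88, 118, 134]), (258, [91, 118, 136]), (264, [90, 118, 135]), (270, [85, 114, 131]), (276, [84, 114, 131]), (282, [84, 114, 131]), (288, [117, 131, 134]), (294, [45, 51, 51])]
```

Run:
```python
from h import *
import pickle
P=pickle.load(open('w9.pkl','rb'))
a=np.array([.9988,-.0497,0]); b=np.array([.0497,.9988,0]); C=np.array([.4741,-.1532,.062])
im=cv2.imread('pics/w9.png')
for n,y in [('t1',-.114),('t2',-.05),('t4',.114)]:
    X=C+b*y+[0,0,.028]
    print(n,'bot',proj('wrist',X-a*.06,P).round(1),'cap',proj('wrist',X+a*.06,P).round(1),'capstart',proj('wrist',X+a*.04+[0,0,.015],P).round(1))
    r=int(proj('wrist',X,P)[1]); row=im[r].astype(int); 
    blue=[c for c in range(200,360) if row[c,0]>row[c,2]+60]; tan=[c for c in range(200,360) if row[c,2]>row[c,0]+25]
    print('  blue',blue[0],blue[-1],'tan',tan[0],tan[-1])
```

```text
t1 bot [326.3  22. ] cap [229.4  21.8] capstart [244.3  17.9]
  blue 226 242 tan 243 325
t2 bot [326.5  70.6] cap [229.2  70.4] capstart [244.1  68.3]
  blue 225 240 tan 242 324
t4 bot [323.6 198.2] cap [231.8 198. ] capstart [245.9 201.1]
  blue 228 242 tan 244 321
```

```bash
python3 -m inch '0.06 0.05 0 0 0 -0.01;0.13 0.11 0 0 0 -0.03;0.2 0.17 0.05 0 0 -0.05;0.27 0.23 0.15 0 0 -0.065;0.31 0.265 0.25 0 0 -0.065;0.331 0.28 0.35 0 0 -0.065;0.331 0.28 0.45 0 0 -0.065;0.331 0.28 0.55 0 0 -0.065;0.331 0.28 0.64 0 0 -0.065;0.331 0.28 0.667 0 0 -0.065' | sed -n 2,6p
python3 -m inch '0 0 0.03 0 0 0;0 0 0.06 0 0 0;0 0 0.09 0 0 0;0 0 0.12 0 0 0;0 0 0.15 0 0 0;0 0 0.17 0 0 0;0 0 0.18 0 0 0;0 0 0.18 0 0 0' | sed -n 2,6p
python3 - <<'E'
from look import *
P,o=look(['tray','nest1'],'w13')
X=np.array([atz('wrist',uv,.024,P)[:2] for uv,p in o['nest1']]); print(X.round(4).tolist(),[round(p,2) for _,p in o['nest1']]); st()
E
```

```text
tool_pos: [0.5572, 0.3518, 0.0949]
orientation: [-179.8, -0.3, -171.2]
force: [-1.1, -2.0, -0.7]
opening: 0.0288
gripper_force: 30.0
tool_pos: [0.559, 0.3534, 0.0443]
orientation: [-180.0, -0.1, -171.2]
force: [1.0, -0.3, -0.7]
opening: 0.0292
gripper_force: 30.0
[[0.5891, 0.1865], [0.5817, 0.2416], [0.571, 0.2998]] [0.92, 0.67, 0.61]
t 25.93 p [0.5595 0.3539 0.0455] rpy [ 1.7998e+02  3.0000e-02 -1.7116e+02] F [ 0.1 -0.5 -0.9] open 0.0289 gf 30.0
```

```bash
python3 -m inch '0 0 0.01 0 0 0;0 0 0.02 0 0 0;0 0 0.03 0 0 0;0 0 0.03 0 0 0' | sed -n 2,4p
python3 -m inch '0 0 0.01 0 0 0;0 0 0.017 0 0 0;0 0 0.017 0 0 0' | sed -n 2,4p
python3 -m inch '0 0 0.005 0 0 0;0 0 0.01 0 0 0;0 0 0.01 0 0 0' | sed -n 2,4p
```

```text
tool_pos: [0.5589, 0.3534, 0.0353]
orientation: [-180.0, -0.1, -171.2]
force: [-0.2, -0.2, -0.3]
tool_pos: [0.559, 0.3535, 0.0303]
orientation: [-180.0, -0.0, -171.2]
force: [-0.6, 0.6, -1.4]
tool_pos: [0.5591, 0.3536, 0.0276]
orientation: [-180.0, -0.0, -171.2]
force: [-0.3, 0.7, -0.3]
```

```bash
python3 -m inch '0 0 0.005 0 0 0;0 0 0.005 0 0 0' | sed -n 2,4p
python3 -m inch '0 0 0.005 0 0 0;0 0 0.005 0 0 0' | sed -n 2,4p
python3 -m inch '0 0 0.005 0 0 0;0 0 0.005 0 0 0' | sed -n 2,4p
```

```text
tool_pos: [0.5592, 0.3537, 0.0262]
orientation: [-180.0, -0.0, -171.2]
force: [-0.0, 1.0, -0.6]
tool_pos: [0.5592, 0.3536, 0.0247]
orientation: [-180.0, -0.0, -171.2]
force: [0.5, -0.3, -0.4]
tool_pos: [0.5592, 0.3536, 0.0232]
orientation: [-180.0, -0.0, -171.2]
force: [-0.2, 0.1, -0.4]
```

```bash
python3 -m inch '0 0 0.005 0 0 0;0 0 0.005 0 0 0' | sed -n 2,6p
python3 - <<'E'
from look import *
P,o=look(['tube1','nest1'],'w14'); print(o)
for d in cut_out('wrist','tube1')[:2]: print(round(d['p'],2),np.round(d['rect'],1))
T=np.array([.5592,.3536,.022]); t=np.array([.988,.154,0])
for h in (0,.005,.019):
    X=T+[0,0,h]+t*.0034; print(h,'bot',proj('wrist',X-t*.06,P).round(1),'L/R edge', proj('wrist',X-t*.05+np.array([-.154,.988,0])*.015,P).round(1),proj('wrist',X-t*.05-np.array([-.154,.988,0])*.015,P).round(1))
im=cv2.imread('pics/w14.png'); print([(c,im[190,c].tolist()) for c in range(230,325,5)])
E
```

```text
tool_pos: [0.5591, 0.3536, 0.0217]
orientation: [-180.0, -0.0, -171.2]
force: [0.0, -0.1, -2.1]
opening: 0.0291
gripper_force: 30.0
{'tube1': [([275.7, 273.9], 0.94)], 'nest1': [([174.9, 271.5], 0.81), ([88.6, 265.6], 0.61), ([26.5, 259.3], 0.56)]}
0.97 [246.5 157.9  60.3 187.5]
0.44 [  0.8 133.3 336.8 213.6]
0 bot [272.2 161.6] L/R edge [302.2 181.4] [242.3 181.5]
0.005 bot [272.1 163.2] L/R edge [303.1 183.7] [241.3 183.7]
0.019 bot [271.9 168.4] L/R edge [305.7 190.7] [238.2 190.7]
[(230, [93, 93, 91]), (235, [99, 99, 97]), (240, [43, 46, 47]), (245, [76, 109, 127]), (250, [105, 139, 159]), (255, [109, 149, 170]), (260, [121, 162, 182]), (265, [125, 168, 188]), (270, [133, 174, 195]), (275, [137, 180, 200]), (280, [135, 179, 200]), (285, [85, 115, 132]), (290, [82, 112, 128]), (295, [80, 108, 126]), (300, [78, 105, 120]), (305, [54, 65, 71]), (310, [63, 67, 68]), (315, [62, 65, 66]), (320, [60, 64, 65])]
```

```bash
python3 -m inch '0 0 0.005 0 0 0;0 0 0.005 0 0 0' | sed -n '2p;4p'
python3 -m inch '0 0 0.005 0 0 0;0 0 0.005 0 0 0' |  sed -n '2p;4p'
python3 -m inch '0 0 0.005 0 0 0;0 0 0.005 0 0 0' |  sed -n '2p;4p'
```

```text
tool_pos: [0.5592, 0.3536, 0.0202]
force: [-0.1, 0.5, -1.0]
tool_pos: [0.5594, 0.3538, 0.0196]
force: [-1.8, -0.8, 4.5]
tool_pos: [0.5594, 0.3538, 0.0195]
force: [-6.1, -2.7, 14.5]
```

Contact at TCP 0.0195, which is axis 0.024, so the tube is fully down. I release with a small opening.

```bash
python3 -m inch '0 0 -0.008 0 0 0;0 0 -0.008 0 0 0;0 0 -0.008 0 0 0;0 0 -0.008 0 0 0' 0.15 | sed -n '2p;4,6p'
python3 -m inch '0 0 -0.05 0 0 0;0 0 -0.1 0 0 0;0 0 -0.2 0 0 0;0 0 -0.3 0 0 0;0 0 -0.4 0 0 0;0 0 -0.5 0 0 0;0 0 -0.6 0 0 0;0 0 -0.6 0 0 0' - | sed -n '1,2p;4,5p'
python3 - <<'E'
from look import *
import pickle
P,o=look(['tube1'],'w15'); st()
for uv,p in o['tube1']: print(np.round(uv),atz('wrist',uv,.024,P).round(4),round(p,2))
for d in cut_out('wrist','tube1')[:3]: 
    print(round(d['p'],2),np.round(d['rect'],1))
N=np.array([.5626,.354,.024]);t=np.array([.988,.154,0])
for z in (.024,.039): print('bot',proj('wrist',N-t*.06+[0,0,z-.024],P).round(1),'cap',proj('wrist',N+t*.06+[0,0,z-.024],P).round(1))
E
```

```text
tool_pos: [0.5592, 0.3537, 0.0196]
force: [-0.1, -0.4, 0.3]
opening: 0.0374
gripper_force: 0.0
clock: 29.13
tool_pos: [0.5619, 0.3554, 0.2069]
force: [0.4, 0.6, 0.9]
opening: 0.0372
t 29.23 p [0.5597 0.3542 0.2012] rpy [ 1.7989e+02  1.2000e-01 -1.7118e+02] F [ 0.2  0.5 -1. ] open 0.0371 gf 0.0
[272. 185.] [0.5611 0.3546 0.024 ] 0.97
[134.   6.] [0.3794 0.1732 0.024 ] 0.83
0.95 [109.1   2.6  72.2  40.1]
0.62 [254.6 126.1  34.2 114.9]
bot [271.2 130.2] cap [271.5 237.3]
bot [271.1 131.2] cap [271.4 242.6]
```

Tube 4 is nested: rows 126–241 seen, 130–242 expected. Now tube 2.

```bash
python3 -m inch '0.07 -0.1 0 0 0 0;0.14 -0.2 0 0 0 0;0.2 -0.3 0 0 0 0;0.27 -0.4 0 0 0 0;0.34 -0.5 0 0 0 0;0.4 -0.6 0 0 0 0;0.46 -0.7 0 0 0 0;0.53 -0.8 0 0 0 0;0.563 -0.9 0 0 0 0' 0 | sed -n '2p'
python3 -m inch '0 -0.1 0 0 0 0.01;0 -0.2 0 0 0 0.02;0 -0.3 0 0 0 0.03;0 -0.4 0 0 0 0.04;0 -0.5 0 0 0 0.05;0 -0.6 0 0 0 0.06;0 -0.7 0 0 0 0.065;0 -0.8 0 0 0 0.065;0 -0.89 0 0 0 0.065;0 -0.89 0 0 0 0.065' | sed -n '2,3p'
cat > rot.py <<'E'
from look import *
def rot(tag):
    python=0
    P,o=look(['clip1','rotor_grip','rotor_end_a'],tag); st()
    for n,z in [('clip1',.09),('rotor_grip',.086),('rotor_end_a',.062)]:
        for uv,p in o[n]: print(n,np.round(uv),atz('wrist',uv,z,P).round(4),round(p,2))
    for d in cut_out('wrist','tube1')[:4]:
        ys,xs=np.nonzero(d['pixels']); m=abs(ys-207)<25
        if m.any(): print('tube',round(d['p'],2),np.round(d['rect'],1),'axis at row207',atz('wrist',(xs[m].mean(),207),.09,P).round(4))
    return P
E
python3 - <<'E'
from rot import *
P=rot('w16')
C=np.array([.4741,-.1532,.062]);a=np.array([.9988,-.0497,0]); b=np.array([.0497,.9988,0])
for y in (-.114,-.05): print([proj('wrist',C+b*y+a*s+[0,0,.028],P).round(1).tolist() for s in (-.06,0,.06)])
E
```

```text
tool_pos: [0.4309, 0.0589, 0.1984]
tool_pos: [0.4743, -0.2062, 0.1978]
orientation: [-180.0, -0.2, 177.0]
t 31.07 p [ 0.4741 -0.2024  0.1988] rpy [ 1.7998e+02 -1.1000e-01  1.7711e+02] F [ 0.   0.2 -0.4] open 0.0443 gf 0.0
clip1 [392. 203.] [ 0.475  -0.1005  0.09  ] 0.81
clip1 [454. 206.] [ 0.4809 -0.0339  0.09  ] 0.76
clip1 [336. 205.] [ 0.4744 -0.1519  0.09  ] 0.7
rotor_grip [334. 202.] [ 0.4725 -0.1532  0.086 ] 0.62
rotor_end_a [468. 198.] [0.4825 0.0017 0.062 ] 0.81
rotor_end_a [174. 198.] [ 0.4677 -0.3026  0.062 ] 0.66
tube 0.88 [ 44.5 200.7  83.7  47.9] axis at row207 [ 0.4639 -0.3814  0.09  ]
tube 0.71 [186.1 137.8  39.1 130.6] axis at row207 [ 0.4704 -0.2649  0.09  ]
tube 0.69 [260.  137.7  38.7 142.1] axis at row207 [ 0.4738 -0.2009  0.09  ]
[[199.4, 135.8], [203.1, 205.0], [208.1, 266.7]]
[[276.5, 134.2], [276.7, 204.7], [276.7, 267.3]]
```

```bash
python3 -m inch '0 0.007 0.1 0 0 0;0 0.007 0.2 0 0 0;0 0.007 0.28 0 0 0;0 0.007 0.33 0 0 0;0 0.007 0.37 0 0 0;0 0.007 0.39 0 0 0;0 0.007 0.401 0 0 0;0 0.007 0.401 0 0 0' | sed -n '2p;4p'
python3 -m inch '0 0 0 0 0 0;0 0 0 0 0 0;0 0 0 0 0 0;0 0 0 0 0 0;0 0 0 0 0 0;0 0 0 0 0 0' 1 | sed -n '2p;4,6p'
python3 -m inch '0 0.005 0 0 0 0;0 0.01 0 0 0 0;0 0.015 0 0 0 0;0 0.02 0 0 0 0;0 0.025 0 0 0 0;0 0.03 0 0 0 0;0 0.035 0 0 0 0;0 0.04 0 0 0 0;0 0.04 0 0 0 0' | sed -n '2p;4,6p'
python3 -m inch '0 0 -0.008 0 0 0;0 0 -0.016 0 0 0;0 0 -0.025 0 0 0;0 0 -0.025 0 0 0'| sed -n '2p;4,6p'
```

```text
tool_pos: [0.4748, -0.2002, 0.0794]
force: [0.2, -0.3, 0.4]
tool_pos: [0.4755, -0.2008, 0.0803]
force: [-0.2, 1.1, 5.5]
opening: 0.0294
gripper_force: 30.0
tool_pos: [0.4759, -0.1904, 0.0803]
force: [-0.1, -11.2, 4.9]
opening: 0.0293
gripper_force: 35.8
tool_pos: [0.4746, -0.1901, 0.0869]
force: [-0.7, -11.9, -4.7]
opening: 0.0293
gripper_force: 37.7
```

Fy is −12 N, so the finger's back may be touching the grip block. I ease back 1 mm and watch fz while lifting.

```bash
python3 -m inch '0 -0.002 0 0 0 0;0 -0.004 0 0 0 0;0 -0.004 0 0 0 0' | sed -n '2p;4p'
python3 -m inch '0 0 -0.005 0 0 0;0 0 -0.01 0 0 0;0 0 -0.01 0 0 0' | sed -n '2p;4p'
```

```text
tool_pos: [0.4746, -0.1906, 0.0867]
force: [-0.7, -5.8, -1.7]
tool_pos: [0.4745, -0.1904, 0.0895]
force: [-0.3, -5.9, -5.2]
```

Run:
```python
from rot import *
P=rot('w17')
im=cv2.imread('pics/w17.png'); s=snapshot('scene')[:,:,::-1]; s=cv2.resize(s[165:245,110:290],(560,249),interpolation=2)
cv2.imwrite('pics/c17.png',np.vstack([im[100:400],s]))
```

```text
t 34.07 p [ 0.4744 -0.1904  0.0893] rpy [-1.7997e+02 -1.2000e-01  1.7711e+02] F [ 0.2 -6.1 -5. ] open 0.0293 gf 34.1
clip1 [510. 254.] [ 0.4811 -0.0333  0.09  ] 0.92
clip1 [427. 255.] [ 0.4745 -0.1     0.09  ] 0.86
rotor_grip [344. 262.] [ 0.4766 -0.1501  0.086 ] 0.61
rotor_grip [518. 235.] [ 0.47   -0.0248  0.086 ] 0.51
rotor_end_a [521. 238.] [0.4839 0.0029 0.062 ] 0.85
rotor_end_a [110. 236.] [ 0.4646 -0.3003  0.062 ] 0.67
tube 0.78 [105.8 154.4  61.8 105.2] axis at row207 [ 0.4372 -0.2656  0.09  ]
tube 0.78 [  0.  228.5  74.6  45.1] axis at row207 [ 0.4342 -0.3207  0.09  ]
tube 0.75 [239.7 154.9  65.8 192.3] axis at row207 [ 0.4412 -0.1879  0.09  ]
```

View pics/c17.png

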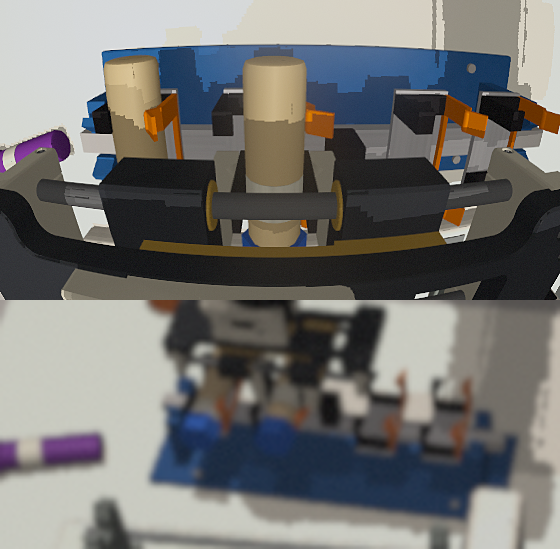

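Wrist part: tube 2 (243–305) is clear of the black hook (213–243), the jaw is bent aside at (320,120), and the right finger touches the grip block (350,145). Only ~8 mm more lift clears the block, so I ease off a little and lift.

```bash
python3 -m inch '0 -0.002 0 0 0 0;0 -0.004 0 0 0 0;0 -0.004 -0.005 0 0 0;0 -0.004 -0.01 0 0 0;0 -0.004 -0.01 0 0 0' | sed -n '2p;4p'
python3 -m inch '0 0 -0.005 0 0 0;0 0 -0.01 0 0 0;0 0 -0.01 0 0 0' | sed -n '2p;4p'
python3 -m inch '0 0 -0.005 0 0 0;0 0 -0.01 0 0 0;0 0 -0.015 0 0 0;0 0 -0.015 0 0 0' | sed -n '2p;4p'
```

```text
tool_pos: [0.4755, -0.1911, 0.0934]
force: [-0.6, -2.0, -0.6]
tool_pos: [0.4757, -0.1911, 0.0966]
force: [-0.3, -1.3, 0.6]
tool_pos: [0.4756, -0.1912, 0.101]
force: [-0.6, -1.3, 1.6]
```

```bash
python3 -m inch '0 0 -0.1 0 0 0;0 0 -0.2 0 0 0;0 0.05 -0.28 0 0 0;-0.03 0.13 -0.333 0 0 0;-0.07 0.24 -0.333 0 0 0;-0.11 0.35 -0.333 0 0 0;-0.15 0.46 -0.333 0 0 0;-0.19 0.57 -0.333 0 0 0;-0.23 0.68 -0.333 0 0 0;-0.26 0.78 -0.333 0 0 0' | sed -n '2p;4,6p'
python3 -m inch '-0.04 0.11 -0.05 0 0 0;-0.08 0.22 -0.1 0 0 0;-0.12 0.33 -0.15 0 0 0;-0.16 0.44 -0.2 0 0 0;-0.19 0.55 -0.25 0 0 0;-0.22 0.66 -0.3 0 0 0;-0.245 0.74 -0.333 0 0 0;-0.261 0.782 -0.333 0 0 0;-0.261 0.782 -0.333 0 0 0;-0.261 0.782 -0.333 0 0 0' | sed -n '2p;4,6p'
python3 - <<'E'
from tray import *
import pickle
P=tray('w18'); pickle.dump(P,open('w18.pkl','wb'))
T=get_obs()['tool_pos']; a=np.array([.9988,-.0497,0])
for d in cut_out('wrist','tube1')[:5]:
    print(round(d['p'],2),np.round(d['rect'],1))
print('held bottom expected',proj('wrist',T+[0,0,.011]-a*.06,P).round(1), proj('wrist',T+[0,0,.011]-a*.055,P).round(1))
E
```

```text
tool_pos: [0.5657, 0.0409, 0.2005]
force: [0.0, -1.2, 0.0]
opening: 0.0294
gripper_force: 30.0
tool_pos: [0.6545, 0.2695, 0.2988]
force: [0.6, -0.5, -1.5]
opening: 0.029
gripper_force: 30.0
t 36.98 p [0.6545 0.2679 0.3   ] rpy [-1.7997e+02 -5.0000e-02  1.7708e+02] F [-1.3 -0.  -0.7] open 0.0294 gf 30.0
mask 0.58 [179.  48. 187. 141.]
rect [575.2 270.6] [145.9 229.3] 8.93
nests [[0.5878, 0.1855], [0.5833, 0.2409], [0.5714, 0.3022], [0.5637, 0.3564]] [0.96, 0.77, 0.71, 0.65]
tray [0.578  0.2684 0.    ] 0.73 [270. 115.]
0.65 [2.101e+02 2.000e-01 1.960e+01 7.100e+00]
0.62 [241.8 154.6  64.  193.3]
0.56 [319.   56.9  35.1  87.5]
held bottom expected [268.5 159.1] [268.6 169.9]
```

Tray unmoved. Tube 2 goes to the y = −84 nest.

```bash
python3 -m inch '0.04 -0.06 0 0 0 -0.01;0.08 -0.12 0 0 0 -0.03;0.13 -0.18 0.08 0 0 -0.05;0.17 -0.23 0.18 0 0 -0.065;0.2 -0.265 0.28 0 0 -0.065;0.208 -0.281 0.38 0 0 -0.065;0.208 -0.281 0.48 0 0 -0.065;0.208 -0.281 0.58 0 0 -0.065;0.208 -0.281 0.67 0 0 -0.065;0.208 -0.281 0.7 0 0 -0.065' | sed -n '2,4p'
python3 -m inch '0 0 0.04 0 0 0;0 0 0.08 0 0 0;0 0 0.12 0 0 0;0 0 0.15 0 0 0;0 0 0.17 0 0 0;0 0 0.19 0 0 0;0 0 0.205 0 0 0;0 0 0.22 0 0 0;0 0 0.23 0 0 0;0 0 0.23 0 0 0' | sed -n '2,4p'
python3 -m inch '0 0 0.01 0 0 0;0 0 0.02 0 0 0;0 0 0.02 0 0 0' | sed -n '2p;4p'
python3 -m inch '0 0 0.005 0 0 0;0 0 0.005 0 0 0' | sed -n '2p;4p'
python3 -m inch '0 0 0.005 0 0 0;0 0 0.005 0 0 0' | sed -n '2p;4p'
```

```text
tool_pos: [0.5861, 0.186, 0.0867]
orientation: [-179.9, -0.3, -171.3]
force: [-0.2, 0.6, -1.4]
tool_pos: [0.5882, 0.1878, 0.0208]
orientation: [-180.0, -0.0, -171.2]
force: [-0.9, 0.0, -1.3]
tool_pos: [0.5882, 0.1878, 0.0149]
force: [-0.6, 0.3, -1.2]
tool_pos: [0.5885, 0.1879, 0.0144]
force: [-2.3, -1.0, 3.7]
tool_pos: [0.5886, 0.188, 0.0143]
force: [-6.7, -1.6, 15.4]
```

```bash
python3 -m inch '0 0 -0.008 0 0 0;0 0 -0.008 0 0 0;0 0 -0.008 0 0 0;0 0 -0.008 0 0 0' 0.15 | sed -n '2p;4,6p'
python3 -m inch '0 0 -0.05 0 0 0;0 0 -0.1 0 0 0;0 0 -0.2 0 0 0;0 0 -0.3 0 0 0;0 0 -0.4 0 0 0;0 0 -0.5 0 0 0;0 0 -0.6 0 0 0;0 0 -0.62 0 0 0;0 0 -0.62 0 0 0' - | sed -n '1,2p;4,5p'
python3 - <<'E'
from look import *
P,o=look(['tube1'],'w19'); st()
for uv,p in o['tube1']: print(np.round(uv),atz('wrist',uv,.024,P).round(4),round(p,2))
for d in cut_out('wrist','tube1')[:3]: print(round(d['p'],2),np.round(d['rect'],1))
N=np.array([.5886,.1876,.024]);t=np.array([.988,.154,0])
for z in (.024,.039): print('bot',proj('wrist',N-t*.06+[0,0,z-.024],P).round(1),'cap',proj('wrist',N+t*.06+[0,0,z-.024],P).round(1))
E
```

```text
tool_pos: [0.5884, 0.1879, 0.0146]
force: [-0.5, -0.8, -0.8]
opening: 0.0374
gripper_force: 0.0
clock: 40.42
tool_pos: [0.5897, 0.1887, 0.2036]
force: [-0.5, -0.7, -0.1]
opening: 0.0369
t 40.52 p [0.5881 0.1879 0.2002] rpy [ 1.7998e+02 -3.0000e-02 -1.7119e+02] F [ 0.  -0.6 -0.9] open 0.0373 gf 0.0
[421. 183.] [0.5577 0.3544 0.024 ] 0.89
[272. 185.] [0.5884 0.1866 0.024 ] 0.65
[421. 188.] [0.5636 0.3565 0.024 ] 0.37
0.88 [403.1 131.4  35.  108. ]
0.75 [256.1 128.9  32.9 113.4]
0.62 [279.    0.4  61.6  35.2]
bot [272.3 129.4] cap [272.5 237.6]
bot [272.2 130.3] cap [272.5 243. ]
```

```bash
python3 -m inch '0.07 -0.08 0 0 0 0;0.14 -0.16 0 0 0 0;0.22 -0.25 0 0 0 0;0.3 -0.34 0 0 0 0;0.38 -0.43 0 0 0 0;0.46 -0.52 0 0 0 0;0.54 -0.61 0 0 0 0;0.6 -0.68 0 0 0 0;0.619 -0.72 0 0 0 0' 0 | sed -n '2p'
python3 -m inch '0 -0.1 0 0 0 0.01;0 -0.2 0 0 0 0.02;0 -0.3 0 0 0 0.03;0 -0.4 0 0 0 0.04;0 -0.5 0 0 0 0.05;0 -0.6 0 0 0 0.06;0 -0.67 0 0 0 0.0655;0 -0.709 0 0 0 0.0655;0 -0.709 0 0 0 0.0655;0 -0.709 0 0 0 0.0655' | sed -n '2,3p'
python3 - <<'E'
from rot import *
P=rot('w20')
C=np.array([.4741,-.1507,.062]);a=np.array([.9988,-.0497,0]); b=np.array([.0497,.9988,0])
for y in (-.114,): print([proj('wrist',C+b*y+a*s+[0,0,.028],P).round(1).tolist() for s in (-.06,0,.06)])
E
```

```text
tool_pos: [0.4347, -0.0562, 0.1995]
tool_pos: [0.47, -0.2642, 0.1994]
orientation: [180.0, -0.1, 177.0]
t 42.35 p [ 0.4706 -0.2632  0.2008] rpy [179.99  -0.   177.11] F [0.1 0.  0.2] open 0.0438 gf 0.0
clip1 [497. 206.] [ 0.4806 -0.034   0.09  ] 0.98
clip1 [349. 205.] [ 0.4717 -0.198   0.09  ] 0.79
clip1 [447. 204.] [ 0.4756 -0.099   0.09  ] 0.63
rotor_grip [395. 202.] [ 0.4722 -0.1524  0.086 ] 0.87
rotor_grip [170.  12.] [ 0.2926 -0.3427  0.086 ] 0.68
rotor_end_a [235. 196.] [ 0.465  -0.2999  0.062 ] 0.86
rotor_end_a [505. 198.] [ 4.806e-01 -4.000e-04  6.200e-02] 0.74
tube 0.89 [ 80.2 197.6  95.2  53.1] axis at row207 [ 0.4628 -0.3936  0.09  ]
tube 0.77 [254.6 138.   39.3 141. ] axis at row207 [ 0.4698 -0.2645  0.09  ]
[[272.3, 135.5], [272.6, 205.5], [272.9, 267.6]]
```

```bash
python3 -m inch '0 0 0.1 0 0 0;0 0 0.2 0 0 0;0 0 0.28 0 0 0;0 0 0.33 0 0 0;0 0 0.365 0 0 0;0 0 0.381 0 0 0;0 0 0.381 0 0 0' | sed -n '2p;4p'
python3 -m inch '0 0 0 0 0 0;0 0 0 0 0 0;0 0 0 0 0 0;0 0 0 0 0 0;0 0 0 0 0 0;0 0 0 0 0 0' 1 | sed -n '2p;4,6p'
python3 -m inch '0 0.005 0 0 0 0;0 0.01 0 0 0 0;0 0.015 0 0 0 0;0 0.02 0 0 0 0;0 0.025 0 0 0 0;0 0.03 0 0 0 0;0 0.035 0 0 0 0;0 0.038 0 0 0 0;0 0.038 0 0 0 0' | sed -n '2p;4,6p'
python3 -m inch '0 0 -0.008 0 0 0;0 0 -0.016 0 0 0;0 0 -0.025 0 0 0;0 0 -0.025 0 0 0'| sed -n '2p;4,6p'
```

```text
tool_pos: [0.4705, -0.2638, 0.086]
force: [-0.6, -0.8, 0.9]
tool_pos: [0.4715, -0.2644, 0.0875]
force: [-0.5, 0.6, 5.1]
opening: 0.0292
gripper_force: 30.0
tool_pos: [0.472, -0.2542, 0.0875]
force: [0.1, -7.4, 4.9]
opening: 0.0291
gripper_force: 30.0
tool_pos: [0.4712, -0.253, 0.0943]
force: [0.0, -2.3, 2.1]
opening: 0.0291
gripper_force: 30.0
```

```bash
python3 -m inch '0 0 -0.08 0 0 0;0 0 -0.18 0 0 0;0 0.05 -0.28 0 0 0;-0.03 0.16 -0.35 0 0 0;-0.07 0.28 -0.35 0 0 0;-0.11 0.4 -0.35 0 0 0;-0.15 0.52 -0.35 0 0 0;-0.19 0.64 -0.35 0 0 0;-0.23 0.76 -0.35 0 0 0;-0.26 0.88 -0.35 0 0 0' | sed -n '2p;4,6p'
python3 -m inch '-0.04 0.12 -0.05 0 0 0;-0.08 0.24 -0.1 0 0 0;-0.12 0.36 -0.15 0 0 0;-0.16 0.48 -0.2 0 0 0;-0.19 0.6 -0.25 0 0 0;-0.22 0.71 -0.3 0 0 0;-0.245 0.81 -0.338 0 0 0;-0.265 0.87 -0.338 0 0 0;-0.265 0.889 -0.338 0 0 0;-0.265 0.889 -0.338 0 0 0' | sed -n '2p;4,6p'
python3 - <<'E'
from tray import *
P=tray('w21')
T=np.array([.655,.269,.304]); a=np.array([.9988,-.0497,0])
for d in cut_out('wrist','tube1')[:5]: print(round(d['p'],2),np.round(d['rect'],1))
print('held bottom expected',proj('wrist',T-a*.06,P).round(1))
E
```

```text
tool_pos: [0.5629, 0.0092, 0.1986]
force: [0.9, -0.3, -1.1]
opening: 0.0293
gripper_force: 30.0
tool_pos: [0.6552, 0.2709, 0.2985]
force: [0.7, -0.9, -1.0]
opening: 0.0294
gripper_force: 30.0
t 46.38 p [0.6554 0.2682 0.2998] rpy [-1.7997e+02 -7.0000e-02  1.7702e+02] F [ 0.2 -0.5 -0.5] open 0.0291 gf 30.0
mask 0.81 [178.  48. 188. 137.]
rect [575.  270.6] [145.1 229.5] 8.72
nests [[0.5916, 0.1887], [0.5701, 0.3068], [0.5649, 0.3567]] [0.79, 0.75, 0.66]
tray [0.5787 0.2714 0.    ] 0.56 [272. 115.]
tray [0.5605 0.3594 0.    ] 0.46 [334. 100.]
0.96 [316.4  54.8  37.8  94. ]
0.85 [190.3  81.6  41.8  92.9]
0.83 [243.8 149.3  64.7 199.3]
held bottom expected [268.1 156.2]
```

```bash
python3 -m inch '0.05 -0.02 0 0 0 -0.01;0.1 -0.04 0 0 0 -0.03;0.15 -0.06 0.08 0 0 -0.05;0.2 -0.08 0.18 0 0 -0.065;0.23 -0.095 0.28 0 0 -0.065;0.244 -0.099 0.38 0 0 -0.065;0.244 -0.099 0.48 0 0 -0.065;0.244 -0.099 0.58 0 0 -0.065;0.244 -0.099 0.67 0 0 -0.065;0.244 -0.099 0.7 0 0 -0.065' | sed -n '2,4p'
python3 -m inch '0 0 0.04 0 0 0;0 0 0.08 0 0 0;0 0 0.11 0 0 0;0 0 0.14 0 0 0;0 0 0.16 0 0 0;0 0 0.18 0 0 0;0 0 0.2 0 0 0;0 0 0.21 0 0 0;0 0 0.215 0 0 0;0 0 0.215 0 0 0' | sed -n '2,4p'
python3 -m inch '0 0 0.01 0 0 0;0 0 0.01 0 0 0' | sed -n '2p;4p'
python3 -m inch '0 0 0.006 0 0 0;0 0 0.006 0 0 0' | sed -n '2p;4p'
python3 -m inch '0 0 0.005 0 0 0;0 0 0.005 0 0 0' | sed -n '2p;4p'
```

```text
tool_pos: [0.5792, 0.2409, 0.0867]
orientation: [-179.9, -0.3, -171.4]
force: [-1.1, -0.5, -1.2]
tool_pos: [0.5813, 0.2432, 0.0256]
orientation: [-180.0, -0.0, -171.3]
force: [-0.0, 0.4, -1.0]
tool_pos: [0.5813, 0.2432, 0.0227]
force: [-0.0, 0.6, -1.4]
tool_pos: [0.5816, 0.2434, 0.0216]
force: [-0.8, -1.0, 2.1]
tool_pos: [0.5817, 0.2434, 0.0215]
force: [-5.2, -1.7, 15.0]
```

```bash
python3 -m inch '0 0 -0.008 0 0 0;0 0 -0.008 0 0 0;0 0 -0.008 0 0 0;0 0 -0.008 0 0 0' 0.2 | sed -n '2p;4,6p'
python3 -m inch '0 0 -0.05 0 0 0;0 0 -0.1 0 0 0;0 0 -0.2 0 0 0;0 0 -0.3 0 0 0;0 0 -0.4 0 0 0;0 0 -0.5 0 0 0;0 0 -0.6 0 0 0;0 0 -0.62 0 0 0;0 0 -0.62 0 0 0' - | sed -n '1,2p;4,5p'
python3 - <<'E'
from look import *
P,o=look(['tube1'],'w22'); st()
for uv,p in o['tube1']: print(np.round(uv),atz('wrist',uv,.024,P).round(4),round(p,2))
for d in cut_out('wrist','tube1')[:4]: print(round(d['p'],2),np.round(d['rect'],1))
t=np.array([.988,.154,0])
for N in ([.5798,.2433,.024],[.5626,.354,.024],[.5884,.188,.024]): print('bot',proj('wrist',N-t*.06+[0,0,.015],P).round(1),'cap',proj('wrist',N+t*.06+[0,0,.015],P).round(1))
E
```

```text
tool_pos: [0.5814, 0.2432, 0.0218]
force: [0.2, -0.7, 0.9]
opening: 0.0347
gripper_force: 0.0
clock: 49.73
tool_pos: [0.5826, 0.244, 0.2109]
force: [0.4, 0.8, -0.9]
opening: 0.0351
t 49.83 p [0.581  0.2431 0.2073] rpy [ 1.7999e+02 -3.0000e-02 -1.7128e+02] F [ 0.1 -1.1 -0.6] open 0.035 gf 0.0
[276. 185.] [0.5817 0.2465 0.024 ] 0.98
[374. 182.] [0.5603 0.3557 0.024 ] 0.8
[223. 184.] [0.5892 0.189  0.024 ] 0.78
0.89 [208.4 129.3  31.7 112.4]
0.72 [258.5 128.6  34.8 113.4]
0.7 [ 0.  41.3 80.3 64.6]
0.69 [355.2 127.2  31.4 111.7]
bot [272.7 128.3] cap [273.1 239. ]
bot [380.1 131. ] cap [371.7 238. ]
bot [217.7 129.2] cap [222.7 238.9]
```

All three tubes lie in the tray at the same depth (boxes ~113 px tall, as expected). Now the empty rotor.

```bash
python3 -m inch '0.02 -0.04 -0.08 0 0 -0.03;0.07 -0.14 -0.16 0 0 -0.07;0.13 -0.25 -0.25 0 0 -0.11;0.19 -0.36 -0.33 0 0 -0.15;0.25 -0.47 -0.4 0 0 -0.19;0.31 -0.58 -0.417 0 0 -0.23;0.37 -0.7 -0.417 0 0 -0.27;0.43 -0.82 -0.417 0 0 -0.31;0.47 -0.92 -0.417 0 0 -0.345;0.498 -0.981 -0.417 0 0 -0.38' -1 | sed -n '2,3p'
python3 -m inch '0 0 0 0 0 -0.03;0 0 0 0 0 -0.0555;0 0 0 0 0 -0.0555;0 0 0 0 0 -0.0555' | sed -n '2,3p'
python3 - <<'E'
from look import *
P,o=look(['clip1','rotor_grip','rotor_end_a','rotor'],'w23'); st()
for n,z in dict(clip1=.09,rotor_grip=.086,rotor_end_a=.062,rotor=.062).items():
    for uv,p in o[n]: print(n,np.round(uv),atz('wrist',uv,z,P).round(4),round(p,2))
# grip block top: dark pixels near
im=cv2.imread('pics/w23.png'); g=im.max(2); c=proj('wrist',(.4742,-.151,.097),P); x,y=c.astype(int); w=g[y-20:y+21,x-20:x+21]
n,l,s,ce=cv2.connectedComponentsWithStats((w<75).astype(np.uint8)); 
for i in range(1,n):
    if s[i,4]>60: u=ce[i]+[x-20,y-20]; print('dark',s[i].tolist(),u.round(1),atz('wrist',u,.097,P).round(4))
print(c)
E
```

```text
tool_pos: [0.4767, -0.0729, 0.3319]
orientation: [179.9, -0.0, -102.6]
tool_pos: [0.4781, -0.0705, 0.3319]
orientation: [179.9, -0.0, -93.0]
t 51.3 p [ 0.4785 -0.0701  0.3328] rpy [ 1.7997e+02 -1.0000e-02 -9.2910e+01] F [ 0.2 -0.2  0.2] open 0.0878 gf 0.0
clip1 [276. 202.] [ 0.4775 -0.0357  0.09  ] 0.93
clip1 [276.  73.] [ 0.4684 -0.198   0.09  ] 0.87
clip1 [274. 148.] [ 0.476  -0.1062  0.09  ] 0.8
clip1 [273.  21.] [ 0.4688 -0.2656  0.09  ] 0.68
rotor_grip [273. 113.] [ 0.4748 -0.1489  0.086 ] 0.88
rotor_end_a [272.   2.] [ 0.4683 -0.3012  0.062 ] 0.73
rotor_end_a [276. 220.] [ 0.4787 -0.0014  0.062 ] 0.59
rotor_end_a [276. 149.] [ 0.4731 -0.1013  0.062 ] 0.58
rotor [274. 111.] [ 0.4734 -0.1519  0.062 ] 0.65
dark [11, 14, 20, 14, 63] [273.4 111.6] [ 0.4741 -0.1506  0.097 ]
[273.3192486 111.3148497]
```

```bash
python3 -m inch '0.1 0 0.1 0 0 0;0.2 0 0.2 0 0 0;0.268 0 0.3 0 0 0;0.268 0 0.42 0 0 0;0.268 0 0.54 0 0 0;0.268 0 0.65 0 0 0;0.268 0 0.75 0 0 0;0.268 0 0.84 0 0 0;0.268 0 0.895 0 0 0;0.268 0 0.895 0 0 0' | sed -n '2,4p'
python3 -m inch '0 0 0 0 0 0;0 0 0 0 0 0;0 0 0 0 0 0;0 0 0 0 0 0;0 0 0 0 0 0;0 0 0 0 0 0;0 0 0 0 0 0;0 0 0 0 0 0;0 0 0 0 0 0;0 0 0 0 0 0' 1 | tail -2
python3 -m inch '0 0 0 0 0 0;0 0 0 0 0 0;0 0 0 0 0 0;0 0 0 0 0 0;0 0 0 0 0 0' 1 | sed -n '2p;4,6p'
python3 -m inch '0 0 -0.02 0 0 0;0 0 -0.04 0 0 0;0 0 -0.06 0 0 0;0 0 -0.08 0 0 0;0 0 -0.1 0 0 0;0 0 -0.14 0 0 0;0 0 -0.2 0 0 0;0 0 -0.28 0 0 0;0 0 -0.36 0 0 0;0 0 -0.43 0 0 0' | sed -n '2p;4,6p'
python3 -m inch '0 0 0 0 0 0;0 0 0 0 0 0' | sed -n '2p;4,6p'
```

```text
tool_pos: [0.4718, -0.1505, 0.0611]
orientation: [179.6, -0.0, -92.9]
force: [-0.5, 0.5, -0.4]
opening: 0.0265
gripper_force: 0.0
tool_pos: [0.4742, -0.1507, 0.0645]
force: [-1.4, -0.5, 2.0]
opening: 0.0236
gripper_force: 30.0
tool_pos: [0.4743, -0.1506, 0.1955]
force: [0.5, 0.5, -4.4]
opening: 0.024
gripper_force: 30.0
tool_pos: [0.4748, -0.1505, 0.1945]
force: [-0.0, 1.2, -6.5]
opening: 0.0241
gripper_force: 30.0
```

```bash
python3 -m inch '0.002 -0.04 0 0 0 -0.002;0.005 -0.12 0 0 0 -0.004;0.008 -0.2 0 0 0 -0.006;0.011 -0.28 0 0 0 -0.008;0.014 -0.36 0 0 0 -0.01;0.017 -0.44 0 0 0 -0.012;0.02 -0.51 0 0 0 -0.014;0.023 -0.57 0 0 0 -0.016;0.025 -0.61 0 0 0 -0.016;0.026 -0.634 0 0 0 -0.016' | sed -n '2,3p'
python3 -m inch '0 0 0 0 0 0;0 0 0 0 0 0;0 0 0 0 0 0' | sed -n '2,6p'
python3 - <<'E'
from look import *
P,o=look(['clip1','rotator_seat','rotor_end_a'],'w24'); st()
for n,z in dict(clip1=.219,rotor_end_a=.191,rotator_seat=.12).items():
    for uv,p in o[n]: print(n,np.round(uv),atz('wrist',uv,z,P).round(4),round(p,2))
E
```

```text
tool_pos: [0.6645, -0.168, 0.1901]
orientation: [179.8, 0.0, -90.0]
tool_pos: [0.6629, -0.1679, 0.1927]
orientation: [179.9, 0.0, -90.0]
force: [0.6, -0.4, -5.0]
opening: 0.0243
gripper_force: 30.0
t 55.67 p [ 0.6635 -0.168   0.194 ] rpy [-179.97    0.    -90.  ] F [ 0.3  0.6 -5.2] open 0.0236 gf 30.0
clip1 [272.  32.] [ 0.6639 -0.2817  0.219 ] 0.82
clip1 [271. 186.] [ 0.6642 -0.2176  0.219 ] 0.68
```

```bash
python3 -m inch '0 0 0.03 0 0 0;0 0 0.06 0 0 0;0 0 0.09 0 0 0;0 0 0.11 0 0 0;0 0 0.13 0 0 0;0 0 0.14 0 0 0;0 0 0.14 0 0 0' | sed -n '2p;4p'
python3 -m inch '0 0 0.01 0 0 0;0 0 0.02 0 0 0;0 0 0.03 0 0 0;0 0 0.03 0 0 0' | sed -n '2p;4p'
python3 -m inch '0 0 0.01 0 0 0;0 0 0.02 0 0 0;0 0 0.03 0 0 0;0 0 0.03 0 0 0' | sed -n '2p;4p'
```

```text
tool_pos: [0.6634, -0.168, 0.1503]
force: [-0.7, 0.2, -6.9]
tool_pos: [0.6636, -0.1679, 0.1419]
force: [0.3, -0.1, -4.1]
tool_pos: [0.6635, -0.1679, 0.1327]
force: [-0.5, 0.3, -4.9]
```

```bash
python3 -m inch '0 0 0.01 0 0 0;0 0 0.02 0 0 0;0 0 0.027 0 0 0;0 0 0.027 0 0 0' | sed -n '2p;4p'
python3 -m inch '0 0 0.004 0 0 0;0 0 0.008 0 0 0;0 0 0.008 0 0 0' | sed -n '2p;4p'
python3 -m inch '0 0 0.004 0 0 0;0 0 0.004 0 0 0' | sed -n '2p;4p'
python3 -m inch '0 0 0.004 0 0 0;0 0 0.004 0 0 0' | sed -n '2p;4p'
```

```text
tool_pos: [0.6635, -0.168, 0.1247]
force: [0.3, -0.3, -5.5]
tool_pos: [0.6638, -0.168, 0.1228]
force: [-0.6, 0.1, -5.3]
tool_pos: [0.664, -0.1681, 0.1226]
force: [-2.7, 1.2, 0.6]
tool_pos: [0.6641, -0.1681, 0.1226]
force: [-4.5, 2.4, 7.2]
```

```bash
python3 -m inch '0 0 -0.003 0 0 0;0 0 -0.003 0 0 0;0 0 -0.003 0 0 0;0 0 -0.003 0 0 0;0 0 -0.003 0 0 0;0 0 -0.003 0 0 0;0 0 -0.003 0 0 0;0 0 -0.003 0 0 0;0 0 -0.003 0 0 0' -1| sed -n '2p;4,5p'
python3 -m inch '0 0 -0.05 0 0 0;0 0 -0.1 0 0 0;0 0 -0.2 0 0 0;-0.08 0 -0.3 0 0 0;-0.16 0 -0.4 0 0 0;-0.24 0 -0.5 0 0 0;-0.276 0 -0.6 0 0 0;-0.276 0 -0.75 0 0 0;-0.276 0 -0.9 0 0 0;-0.276 0 -0.92 0 0 0' - | sed -n '1,2p'
python3 -m inch '0 0 0 0 0 0;0 0 0 0 0 0;0 0 0 0 0 0;0 0 0 0 0 0' | sed -n '1,2p'
python3 - <<'E'
from look import *
P,o=look(['clip1','rotor_grip','rotor_end_a','rotor'],'w25'); st()
for n,z in dict(clip1=.148,rotor_grip=.144,rotor_end_a=.12,rotor=.12).items():
    for uv,p in o[n]: print(n,np.round(uv),atz('wrist',uv,z,P).round(4),round(p,2))
snapshot('scene'); snapshot('top')
def best(c,n): return [(np.round(d['uv']).tolist(),round(d['p'],2)) for d in landmark_of(c,n) if d['p']>.3]
for n in ('rotor_end_a','tube1','tray'): print(n,best('scene',n),best('top',n))
print([proj('scene',X).round(0).tolist() for X in ((.6638,-.317,.12),(.6635,-.019,.12),(.5626,.354,.024),(.5798,.2433,.024),(.5884,.188,.024))])
E
```

```text
tool_pos: [0.6639, -0.168, 0.1215]
force: [0.6, 0.4, 0.1]
opening: 0.0784
clock: 59.42
tool_pos: [0.6651, -0.0856, 0.4054]
clock: 59.75
tool_pos: [0.6635, -0.0852, 0.396]
t 60.0 p [ 0.6638 -0.0853  0.3969] rpy [ 1.7994e+02 -1.0000e-02 -9.0000e+01] F [-0.4  1.1 -0.4] open 0.0877 gf 0.0
clip1 [274.  70.] [ 0.6623 -0.2177  0.148 ] 0.93
clip1 [277. 199.] [ 0.6587 -0.0532  0.148 ] 0.79
clip1 [272.  21.] [ 0.6657 -0.282   0.148 ] 0.77
clip1 [270.   0.] [ 0.6674 -0.3107  0.148 ] 0.63
clip1 [270. 146.] [ 0.6681 -0.1218  0.148 ] 0.58
rotor_grip [274. 110.] [ 0.6628 -0.1676  0.144 ] 0.94
rotor_end_a [272.   0.] [ 0.6657 -0.3202  0.12  ] 0.94
rotor_end_a [275. 220.] [ 0.661  -0.0142  0.12  ] 0.56
rotor_end_a [271. 110.] [ 0.6664 -0.1671  0.12  ] 0.5
rotor [273. 111.] [ 0.6639 -0.1661  0.12  ] 0.72
rotor_end_a [([142.0, 242.0], 0.85)] [([392.0, 162.0], 0.9)]
tube1 [([125.0, 215.0], 0.8), ([388.0, 246.0], 0.77), ([321.0, 195.0], 0.71), ([329.0, 253.0], 0.59), ([341.0, 249.0], 0.54)] [([195.0, 205.0], 0.84), ([230.0, 198.0], 0.76), ([424.0, 215.0], 0.73), ([252.0, 256.0], 0.43)]
tray [([355.0, 255.0], 0.82)] [([221.0, 199.0], 0.97)]
[[142.0, 239.0], [249.0, 248.0], [382.0, 248.0], [344.0, 250.0], [325.0, 251.0]]
```

```bash
python3 -c "
from plant import close_job
print(close_job())"
```

```text
the job is handed in; nothing more can be done
None
```

The job is handed in at about 60 s: all three tubes lie fully down in the tray, caps in the wide ends, and the empty rotor is back at the bottom of the rotator's slots. On the first lift the grip slackened and the rotor dropped about 60 mm back into the rotator slots, unharmed as far as the pictures show, before I lifted it again.

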